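Flip a gearbox cover plate with a flat lifter

ROBOT

A 6-joint arm with a two-finger parallel gripper is mounted at the origin on the work surface. World frame = base frame: x ahead of the robot, y to its left, z up, the work surface at z = 0. Lengths are in mm, angles in rad, forces in N, time in s.
With the tool pointing down it reaches from about 300 to 1000 mm from the base axis. Payload 5.1 kg.
Tool frame: the origin (TCP) lies between the finger pads; the fingertips stand 8 mm ahead of it and the grasp point (between the pads) lies 11 mm behind it (r.tips_ahead is the z of the fingertips in the tool frame, in mm); z points along the fingers, y is the direction in which the jaws open and shut (so a half turn about z gives the same grasp; the last joint's range is limited). The gripper opens to 95 mm and grips with 3 to 60 N. Pads are 20 mm wide; open, the fingers measure 119 mm over their backs; the gripper's body (75 mm by 180 mm) begins 59 mm behind the grasp point.
Start: joints at [1.139, 0.124, 1.65, -0, 1.367, -0.083], TCP at [222.171, 610.839, 222.656] pointing down, gripper open.
Joint ranges: [-2.61, 2.61], [-1.02, 2.33], [0.03, 2.71], [-1.35, 4.49], [0.32, 2.68], [-2.91, 2.91]. Speed limits (rad/s): [2.57, 2.57, 3.14, 3.14, 3.14, 3.14].

INTERFACE

Orientations are given as a rotation vector (axis times angle).
In Python, from plant import r gives the robot as it stands.
- The arm moves only by the tool apply_moves, never from a script. Its argument "targets" is a list of rows, each a list of 3 entries, a list of its own where there are three numbers: the shift along the world's x, y, z in m, then the turn, a rotation vector about the world's x, y, z in rad, then the finger opening in m, from 0 to 0.0951. In form: [[[dx, dy, dz], [rx, ry, rz], gripper], ...]. A call has 1 to 5 rows; each row is the pose to reach, as a shift and turn from the pose commanded when the call began; what a row does not reach only later rows make up. A row lasts 1/8 s, in which the tool goes at most 62.5 mm and 10.7 degrees, less where a joint would pass 70% of its speed; a pose out of reach is approached as far as the arm can. A call with a gripper value outside its range is refused whole. The fingers move at their own pace and stop on an object; "squeeze" is the grip in N (left out, the last holds). Time passes only in rows, so rows that repeat a pose let the fingers close. It gives the time, the measured TCP pose, the force and the opening at its end, in the units of the state.
- r.get_obs(): the state, without advancing time (a new reading comes with each control period).
- r.capture(name): name is "scene" or "side" or "wrist"; returns (picture, depth): 420x560x3 uint8, red, green, blue; 420x560 float32, mm along the optical axis (not along the pixel's ray), 0 where there is no reading.
- r.camera_model(name): a dict with "mtx" (3x3 intrinsics, pixels), "D" ([k1, k2, p1, p2, k3] as OpenCV has them; the pictures are not rectified), "T" (4x4, takes a point from camera to world coordinates); the wrist camera has in their place "T_tool_cam" (4x4, takes a point from camera to tool coordinates, whose origin is the TCP and whose axes are the flange's). Camera axes: x right, y down, z forward; pixel columns grow to the right and rows downward; lengths in mm; the calibration is good to about 2 mm. A picture is of the moment at which its call begins: read the wrist's pose just before it. camera_model takes no time and is no camera call.
- r.finish_job(): hands the job in, once; it reports no verdict.
The state is a dict: "clock": time; "joints": joint angles; "qd": joint speeds; "tau": joint torques, N m; "tool_pos": TCP position; "ee_rot": TCP orientation; "contact_force": force on the tool from outside, world axes, zero at the start; "ft_torque": the same for the moment, N m; "opening": opening from 0.0 (shut) to 1.0 (fully open).
Only numpy, scipy, OpenCV 4.12 (cv2) and the standard library are available. Lean on these libraries where they do the work, as an engineer would, in place of code of your own. Each camera call takes 0.05 s, during which the arm holds its last target.

TASK

Take the flat lifter by its black grip, slide its blade into the gap under the near overhanging edge of the aluminium cover plate, push the plate along the deck until it stops square against the steel lip and hold it there a moment with about 10 N, then with one quick turn of the wrist tip the plate over the lip, so that it lies flat on the rubber pad with its raised land facing up. Go gently: touch the plate only with the lifter, never press the lifter on the plate or bed with 25 N or more, and leave everything else on the bench where it is. Then lay the lifter back flat on the middle of its rubber mat and let go.

Things in the scene. Friction and masses are not known exactly. Their poses are not given: they have to be found in the camera images.
- bed: fixed bed: smooth dark steel deck 355 mm (x -190 to 165) by 160 mm (y), top 20 mm above the origin (at bench level, midway across). On its +x part a fixed stop block is clamped, squared to the bed: a bright steel lip, 12 mm wide and 12 mm high over the deck, then a rubber pad 130 mm long, level with the lip. The lip's face (towards -x) lies somewhere at x 0 to 20: not measured, must be felt
- cover: loose aluminium cover plate, about 0.22 kg: flange 100 mm (x) by 88 mm (y), 5 mm thick, with a rectangular land 72 by 62 mm, 4 mm thick, centred on one face. Origin at the middle of the land's face, z from land to flange (flange z 4 to 9). Starts on the deck, land down, +x edge towards the lip, 5 to 40 mm short of it, up to 0.12 rad out of square. Wanted: z down, land up
- lifter: loose flat lifter, 0.18 kg: rigid steel blade 120 mm (x -50 to 70) by 64 mm (y) by 2 mm, flat on its mat at the start; origin on the blade's underside below the grip, +x to the tip, z up. Black grip block (24 mm wide in y, flat parallel sides, 28 mm thick, 58 mm long) rises 7 to 66 mm above the underside, leaning back to -x by 0.44 rad; pinch it across y, hand upright or leaning along it
- lifter_grip (a point): point in the middle of the grip block to pinch, 45 mm above the blade's underside, straight above the lifter's origin
- lifter_tip (a point): middle of the blade's front edge, on its underside, 70 mm ahead of the lifter's origin
- mat: fixed rubber mat 200 mm (x) by 130 mm (y) by 4 mm thick, the lifter's place; origin at the centre of its underside
- spray: bystander: white closed bottle, 72 mm across, 190 mm tall; origin at the centre of its underside
- wrench: bystander: steel wrench 180 mm long lying flat; origin at its middle
- bearing: bystander: steel ring 62 mm across, 18 mm tall; origin at the centre of its underside
- gear: bystander: dark steel stepped wheel 72 mm across, 34 mm tall; origin at the centre of its underside
- bush: bystander: brass bush 34 mm across, 35 mm tall; origin at the centre of its underside
- tray: bystander: grey open tray 120 by 160 by 35 mm; origin at the centre of its underside
- hammer: bystander: hammer 260 mm long lying flat; origin at its middle
- cover_edge (a point): middle of the lower corner of the flange's -x edge (50 mm behind the cover's origin, z 4): here the flange overhangs the deck, gap 4 mm high, 14 mm deep, up to the land. Pushed at the land, the cover slides (takes up to 4 N) until it stops hard at the lip; raised here, it turns about its +x edge in the corner of deck and lip and past upright falls over the lip onto the pad
Not all that is in view belongs to the job. Several things have the shape of the lifter; the one meant has the colours described above.

How it is judged (in metres and radians):
On the way, in this order (a step that is already met when the one before it is completed fails the run):
1. the lifter is held and lifted off its mat (contact force between the fingers and lifter above 1 N and z of lifter in the frame of mat above 0.02 m), for 0.1 s.
2. the blade is in the gap under the cover's flange and holds the cover, stopped square at the lip, with more than 5 N (x of lifter_tip in the frame of cover between -0.046 and -0.025 m and contact force between lifter and cover above 5 N and linear speed of cover below 0.01 m/s and angle between cover's own z axis and vertical below 0.2 rad and angle between the x axis of cover and the x axis of bed, either way round below 0.09 rad and contact force between the fingers and lifter above 1 N), for 0.3 s.
3. the cover, on the blade, is being tipped up by a quick turn of the held lifter (angle between cover's own z axis and vertical between 0.5 and 1.6 rad and contact force between lifter and cover above 0.1 N and angular speed of lifter above 0.4 rad/s and contact force between the fingers and lifter above 1 N), for 0.02 s.
4. the cover lies on the pad with its land up (angle between cover's own z axis and vertical above 3 rad and z of cover in the frame of bed above 0.036 m and x of cover in the frame of bed above 0.015 m), for 0.2 s.
At the end, for the whole second after the job is handed in: Cover at rest, flat (0.1 rad) on lip and pad, land up (its face 36 to 46 mm over the bench), centre at bed x 15 to 130 mm, y within 60 mm; lifter at rest, released, flat (0.08 rad) on its mat, origin within 70 mm along and 45 mm across of the mat's centre (angle between cover's own z axis and vertical above 3.04 rad and x of cover in the frame of bed between 0.015 and 0.13 m and y of cover in the frame of bed between -0.06 and 0.06 m and z of cover in the frame of bed between 0.036 and 0.046 m and linear speed of each of cover, lifter below 0.02 m/s and angle between lifter's own z axis and vertical below 0.08 rad and z of lifter in the frame of mat below 0.01 m and x of lifter in the frame of mat between -0.07 and 0.07 m and y of lifter in the frame of mat between -0.045 and 0.045 m); the robot touches nothing.
It fails at once if the gripper or arm touches the cover (contact force between any of the fingers, the arm and cover above 0.5 N).
It fails at once if the lifter is pressed on the bed with more than 25 N (contact force between lifter and bed above 25 N).
It fails at once if the lifter is jammed against the cover with more than 25 N (contact force between lifter and cover above 25 N).
It fails at once if the cover falls off the bed (z of cover in the frame of bed below 0.012 m).
It fails at once if a bystander is moved by more than 25 mm (distance of any of spray, wrench, bearing, gear, bush, tray, hammer from where it was at the start of the episode above 0.025 m).
It also fails if it takes over 67 s, if anything falls off the work surface, if the arm or the gripper's body presses on something with over 40 N, if the wrist force passes 120 N, or if a joint passes its speed limit or range.

## Working session

There is one attempt and no reset: what is moved stays moved. The work goes in short steps, Python scripts to look and compute and a tool call to move; the robot and the scene stay as the last step left them, time stands still between calls to the robot, and variables do not carry over. Pictures are saved under pics/ and viewed, and the job is handed in when it is done.

Besides the shell and the picture viewer there is one more tool, called after "Call:" by a JSON object that holds its "fn" and its "kwargs". apply_moves: Moves the arm, as the interface text tells. Its arguments: {"type":"object","properties":{"targets":{"type":"array","items":{"type":"array"}},"squeeze":{"type":"number"}},"required":["targets"]}

```bash
ls; mkdir -p pics; cat > h.py <<'E'
import numpy as np, cv2
from plant import r
def save(n,img): cv2.imwrite('pics/'+n+'.png', img[:,:,::-1])
E
python3 - <<'E'
from h import *
o=r.get_obs(); print(o)
for n in ("scene","side","wrist"):
    p,d=r.capture(n); save(n+'0',p); np.save('pics/'+n+'0d.npy',d); np.save('pics/'+n+'0p.npy',p)
    m=r.camera_model(n); print(n,{k:np.round(v,3).tolist() for k,v in m.items()})
E
```

```text
pics
{'clock': 0.0, 'joints': array([ 1.13944198e+00,  1.24513334e-01,  1.65162872e+00,  2.06990584e-05,
        1.36746226e+00, -8.26508370e-02]), 'qd': array([ 7.65937350e-04,  1.43725915e-03,  2.32244308e-03, -1.39951938e-03,
        5.12559896e-05, -1.19737888e-03]), 'tau': array([-4.83282965e-04, -4.17645943e+01, -3.59910858e+01,  7.72454822e-02,
        4.95412492e-02, -2.04247785e-04]), 'tool_pos': array([221.89403752, 610.31685014, 221.40844923]), 'ee_rot': array([-5.44885459e-01, -3.09343810e+00,  3.04752593e-03]), 'contact_force': array([-0.66545897, -0.17739008, -0.50858419]), 'ft_torque': array([-0.01898063, -0.0434976 , -0.0546256 ]), 'opening': 1.0028391655584366}
scene {'mtx': [[441.643, 0.0, 282.635], [0.0, 441.643, 209.333], [0.0, 0.0, 1.0]], 'D': [-0.048, 0.0, 0.0, 0.0, 0.0], 'T': [[-0.809, 0.426, -0.406, 1068.463], [0.588, 0.574, -0.57, 636.249], [-0.01, -0.7, -0.715, 1061.534], [0.0, 0.0, 0.0, 1.0]]}
side {'mtx': [[496.347, 0.0, 280.114], [0.0, 496.347, 209.054], [0.0, 0.0, 1.0]], 'D': [-0.117, 0.0, 0.0, 0.0, 0.0], 'T': [[0.776, -0.407, 0.481, -86.633], [-0.63, -0.473, 0.616, -940.021], [-0.023, -0.782, -0.623, 866.7], [0.0, 0.0, 0.0, 1.0]]}
wrist {'mtx': [[375.698, 0.0, 273.341], [0.0, 375.698, 214.514], [0.0, 0.0, 1.0]], 'D': [-0.067, 0.0, 0.0, 0.0, 0.0], 'T_tool_cam': [[-0.001, -0.959, -0.285, 80.89], [1.0, -0.001, -0.001, 0.211], [0.001, -0.285, 0.959, -161.787], [0.0, 0.0, 0.0, 1.0]]}
```

View pics/scene0.png

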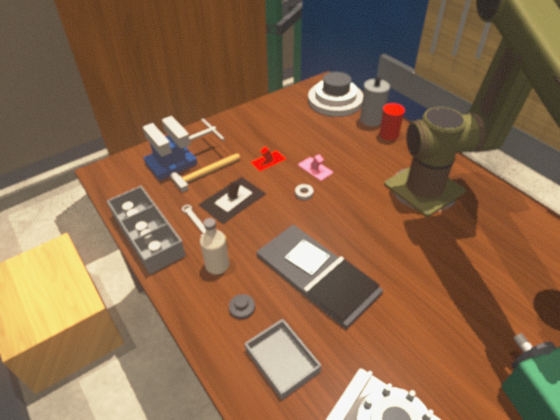

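View pics/side0.png

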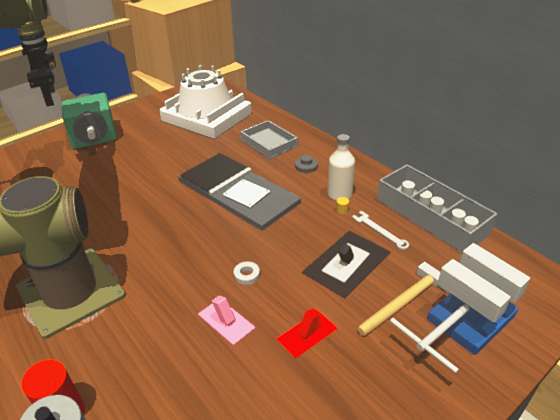

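View pics/wrist0.png

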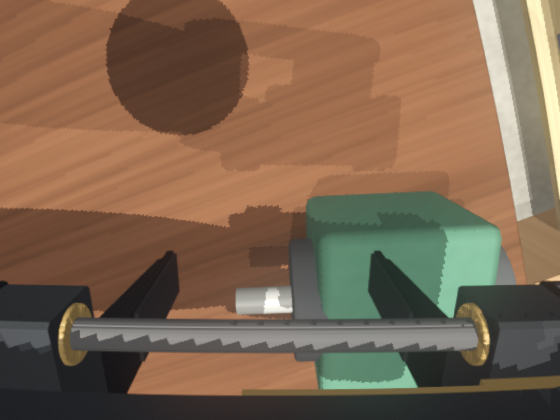

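The scene view shows the bed at about (318,275), with the deck holding the plate at (307,257), the bright lip at (325,275) and the pad at (345,292). The black-grip lifter is on its mat at (233,197). The red and pink lifters are decoys. Next I'll enlarge these areas.

```bash
python3 - <<'E'
from h import *
for n,(x0,y0,x1,y1),s in (("scene",(190,170,390,330),4),("side",(175,140,395,300),3.6)):
    p=np.load(f'pics/{n}0p.npy')[y0:y1,x0:x1]
    q=cv2.resize(p,None,fx=s,fy=s,interpolation=cv2.INTER_CUBIC)
    save(n+'0z',q); print(q.shape)
E
```

```text
(640, 800, 3)
(576, 792, 3)
```

View pics/scene0z.png

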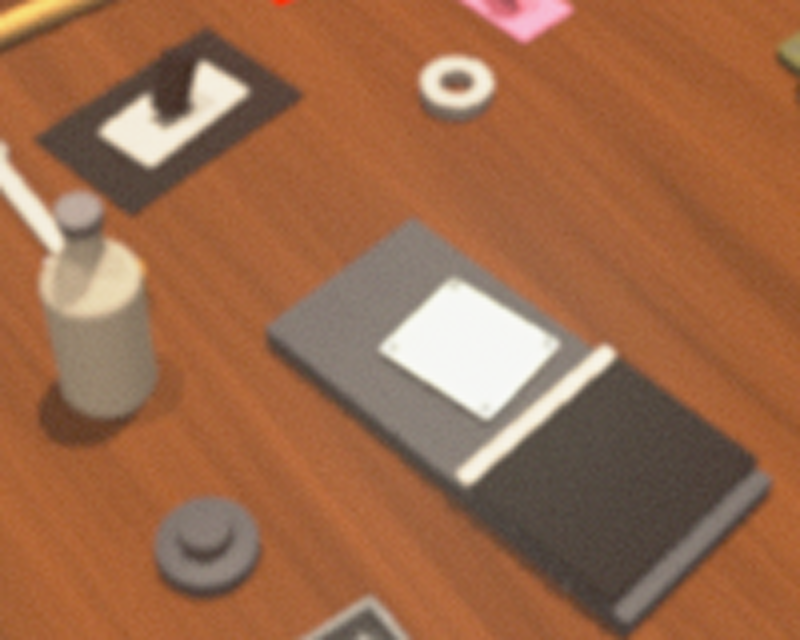

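View pics/side0z.png

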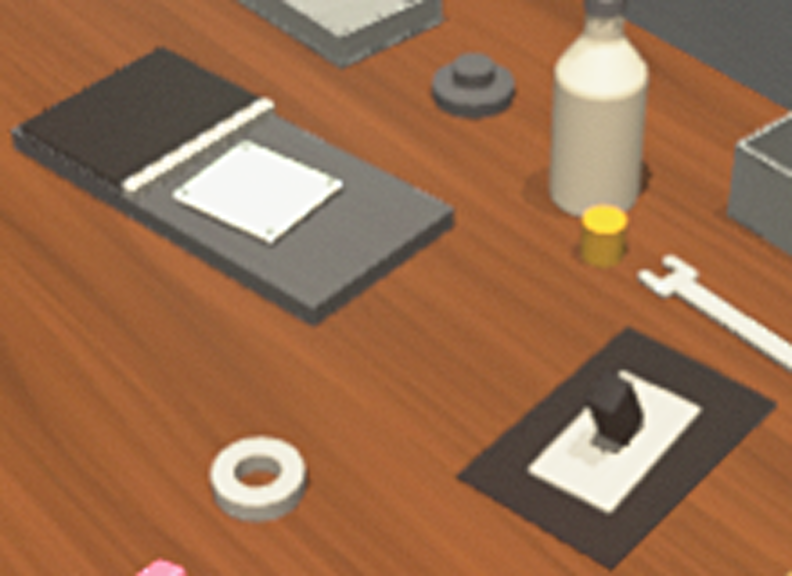

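```bash
cat >> h.py <<'E'
def ray(n,uv):
    m=r.camera_model(n); uv=np.array(uv,float).reshape(-1,1,2)
    x=cv2.undistortPoints(uv,np.array(m['mtx']),np.array(m['D'])).reshape(-1,2)
    T=np.array(m['T']); d=np.c_[x,np.ones(len(x))]@T[:3,:3].T
    return T[:3,3],d
def atz(n,uv,z):
    o,d=ray(n,uv); return o+d*((z-o[2])/d[:,2])[:,None]
def rectfit(P):
    P=np.asarray(P)[:,:2]; c=P.mean(0); e=np.roll(P,-1,0)-P
    return c,np.linalg.norm(e,axis=1),np.degrees(np.arctan2(e[:,1],e[:,0]))
E
python3 - <<'E'
from h import *
S=lambda L:[(190+x/4,170+y/4) for x,y in L]
D=lambda L:[(175+x/3.6,140+y/3.6) for x,y in L]
np.set_printoptions(precision=1,suppress=True)
for nm,z,a,b in (("cover",29,[(455,278),(380,348),(488,418),(558,343)],[(270,242),(342,185),(245,142),(175,192)]),
 ("blade",6,[(200,60),(98,130),(150,167),(250,92)],[(610,513),(700,408),(625,372),(528,467)]),
 ("mat",4,[(208,30),(38,138),(133,213),(302,95)],[(612,568),(776,403),(630,328),(458,476)]),
 ("bedfull",20,[(415,220),(268,332)],[(315,312),(455,213)]),("bedend+",32,[(770,482),(622,628)],[(12,130),(160,48)]),
 ("lip",32,[(600,347),(457,475),(468,485),(614,356)],[(128,190),(273,105)])):
    print(nm)
    for n,u in (("scene",S(a)),("side",D(b))):
        P=atz(n,u,z); print(P[:,:2].tolist() if 0 else P[:,:2].round(1).tolist(), *(rectfit(P) if len(P)==4 else (P.mean(0),np.linalg.norm(P[1]-P[0]))))
# grip via depth
for n in("scene","side"):
    d=np.load(f'pics/{n}0d.npy');p=np.load(f'pics/{n}0p.npy');m=r.camera_model(n)
    x0,y0,x1,y1=(225,180,242,202) if n=="scene" else (335,240,358,268)
    vv,uu=np.mgrid[y0:y1,x0:x1]; uv=np.c_[uu.ravel(),vv.ravel()]
    o,dr=ray(n,uv); Z=d[vv.ravel(),uu.ravel()]; P=o+dr*Z[:,None]
    k=(P[:,2]>15)&(Z>0); Q=P[k]; 
    for lo in range(10,80,10):
        s=Q[(Q[:,2]>lo)&(Q[:,2]<=lo+10)]
        if len(s): print(n,lo,len(s),s.mean(0),s.min(0),s.max(0))
E
```

```text
cover
[[506.3, -44.1], [592.7, -23.5], [568.1, 73.6], [483.8, 51.3]] [537.7  14.3] [ 88.8 100.2  87.2  98. ] [  13.4  104.2 -165.1  -76.7]
[[503.0, -52.4], [589.2, -31.1], [565.6, 67.2], [483.8, 47.9]] [535.4   7.9] [ 88.7 101.1  84.1 102.1] [  13.9  103.5 -166.7  -79.1]
blade
[[519.5, -393.3], [636.4, -370.5], [623.4, -306.2], [506.5, -332.4]] [ 571.5 -350.6] [119.2  65.6 119.8  62.3] [  11.1  101.4 -167.4  -78. ]
[[518.5, -402.5], [635.6, -372.8], [622.3, -312.7], [506.3, -337.0]] [ 570.7 -356.2] [120.8  61.5 118.6  66.6] [  14.2  102.4 -168.2  -79.5]
mat
[[491.2, -425.0], [681.6, -394.5], [660.8, -271.3], [471.2, -304.1]] [ 576.2 -348.7] [192.8 124.9 192.4 122.6] [   9.1   99.6 -170.2  -80.6]
[[487.5, -435.8], [681.2, -402.7], [660.6, -280.0], [466.4, -311.4]] [ 573.9 -357.5] [196.6 124.5 196.7 126.2] [   9.7   99.6 -170.8  -80.4]
bedfull
[[489.7, -116.9], [647.4, -91.7]] [ 568.5 -104.3   20. ] 159.6848893082963
[[485.5, -130.7], [640.5, -107.7]] [ 563.  -119.2   20. ] 156.6826633203448
bedend+
[[446.8, 233.9], [604.0, 257.4]] [525.4 245.7  32. ] 159.01930488474085
[[426.8, 205.5]
[... 687 characters left out ...]
 -353.4   64. ] [ 545.  -367.9   60.1] [ 574.7 -341.6   69.2]
scene 70 2 [ 568.2 -359.7   70.9] [ 566.5 -360.1   70.3] [ 569.9 -359.4   71.5]
side 10 12 [ 569.4 -361.4   18. ] [ 557.  -366.8   16. ] [ 588.2 -350.5   19.8]
side 20 25 [ 566.3 -362.3   25.1] [ 554.4 -368.5   20.2] [ 590.3 -348.8   29.2]
side 30 32 [ 560.7 -362.9   35.3] [ 547.6 -370.8   30.1] [ 583.4 -348.6   39.8]
side 40 30 [ 558.5 -362.8   44.9] [ 543.7 -371.2   40. ] [ 579.4 -348.2   50. ]
side 50 47 [ 550.8 -362.5   55.6] [ 540.9 -370.    50.1] [ 576.  -347.1   59.9]
side 60 84 [ 556.3 -357.9   64.6] [ 538.9 -371.2   60.2] [ 569.7 -343.9   69.1]
side 70 3 [ 561.3 -355.5   71.3] [ 560.1 -357.1   70.2] [ 563.1 -353.2   72.5]
```

Call:
{"fn": "apply_moves", "kwargs": {"targets": [[[0.017,-0.048,0.008],[0,0,-0.128],0.095],[[0.034,-0.096,0.016],[0,0,-0.256],0.095],[[0.051,-0.144,0.02],[0,0,-0.384],0.095],[[0.068,-0.192,0.02],[0,0,-0.512],0.095],[[0.085,-0.24,0.02],[0,0,-0.64],0.095]]}}

```text
clock: 0.78
tool_pos: [307.4, 369.2, 242.5]
ee_rot: [1.496, 2.762, -0.0]
contact_force: [-0.2, 0.2, -0.9]
opening: 1.0
```

Call:
{"fn": "apply_moves", "kwargs": {"targets": [[[0.017,-0.048,0],[0,0,-0.128],0.095],[[0.034,-0.096,0],[0,0,-0.256],0.095],[[0.051,-0.144,0],[0,0,-0.384],0.095],[[0.068,-0.192,0],[0,0,-0.512],0.095],[[0.085,-0.24,0],[0,0,-0.64],0.095]]}}

```text
clock: 1.4
tool_pos: [392.2, 129.3, 242.5]
ee_rot: [2.289, 2.151, 0.001]
contact_force: [1.0, -0.3, 0.6]
opening: 0.999
```

Call:
{"fn": "apply_moves", "kwargs": {"targets": [[[0.017,-0.048,0],[0,0,-0.128],0.095],[[0.034,-0.096,0],[0,0,-0.256],0.095],[[0.051,-0.144,0],[0,0,-0.384],0.095],[[0.068,-0.192,0],[0,0,-0.512],0.095],[[0.085,-0.24,0],[0,0,-0.64],0.095]]}}

```text
clock: 2.02
tool_pos: [477.3, -110.9, 242.5]
ee_rot: [-2.85, -1.321, -0.0]
contact_force: [1.4, 0.6, 0.3]
opening: 1.003
```

Call:
{"fn": "apply_moves", "kwargs": {"targets": [[[0.017,-0.048,0],[0,0,-0.128],0.095],[[0.034,-0.096,0],[0,0,-0.256],0.095],[[0.051,-0.144,0],[0,0,-0.384],0.095],[[0.068,-0.192,0],[0,0,-0.512],0.095],[[0.083,-0.245,0],[0,0,-0.646],0.095]]}}

```text
clock: 2.65
tool_pos: [560.5, -355.5, 242.1]
ee_rot: [-3.121, -0.349, 0.0]
contact_force: [0.2, 0.8, 0.3]
opening: 0.997
```

```bash
python3 - <<'E'
from h import *
o=r.get_obs(); print({k:np.round(v,3).tolist() for k,v in o.items()})
p,d=r.capture("wrist"); save('wrist1',p); np.save('pics/wrist1d.npy',d)
E
```

```text
{'clock': 2.65, 'joints': [-0.646, 0.143, 1.596, 0.0, 1.403, 0.702], 'qd': [-0.429, 0.697, -0.755, 0.0, 0.051, 0.637], 'tau': [0.997, -45.865, -33.245, -0.005, -0.005, -0.535], 'tool_pos': [560.496, -355.522, 242.132], 'ee_rot': [-3.121, -0.349, 0.0], 'contact_force': [0.205, 0.753, 0.275], 'ft_torque': [-0.09, 0.141, 0.028], 'opening': 0.997}
```

View pics/wrist1.png

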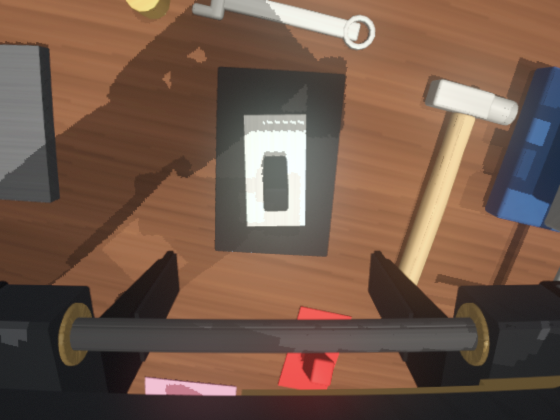

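```bash
python3 - <<'E'
from h import *
p=cv2.imread('pics/wrist1.png')[60:270,205:355]
cv2.imwrite('pics/w1z.png',cv2.resize(p,None,fx=2.8,fy=2.8,interpolation=cv2.INTER_CUBIC))
E
```

```text
(no output)
```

View pics/w1z.png

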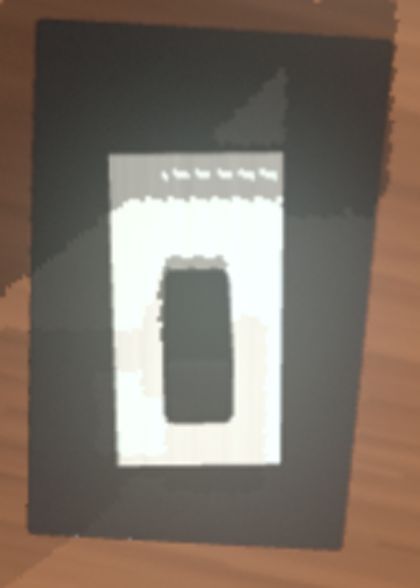

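```bash
cat >> h.py <<'E'
from scipy.spatial.transform import Rotation as Ro
def wristT(o):
    T=np.eye(4);T[:3,:3]=Ro.from_rotvec(o['ee_rot']).as_matrix();T[:3,3]=o['tool_pos']
    return T@np.array(r.camera_model('wrist')['T_tool_cam'])
def wz(o,uv,z):
    m=r.camera_model('wrist');x=cv2.undistortPoints(np.array(uv,float).reshape(-1,1,2),np.array(m['mtx']),np.array(m['D'])).reshape(-1,2)
    T=wristT(o); d=np.c_[x,np.ones(len(x))]@T[:3,:3].T; c=T[:3,3]
    return c+d*((z-c[2])/d[:,2])[:,None]
E
python3 - <<'E'
from h import *
np.set_printoptions(precision=1,suppress=True)
o=dict(tool_pos=[560.5,-355.5,242.1],ee_rot=[-3.121,-.349,0])
f=lambda L:[(205+x/2.8,60+y/2.8) for x,y in L]
B=wz(o,f([(108,153),(284,153),(281,465),(118,465)]),6)
print(B,rectfit(B))
M=wz(o,f([(37,20),(393,40),(343,548),(28,535)]),4)
print(M,rectfit(M))
print(wz(o,f([(164,423),(232,423)]),68), wz(o,f([(163,268),(230,268)]),20))
print({k:v for k,v in r.get_obs().items() if k in('tool_pos','clock')})
E
```

```text
[[ 621.7 -309.9    6. ]
 [ 635.9 -373.     6. ]
 [ 518.7 -401.1    6. ]
 [ 504.5 -337.8    6. ]] (array([ 570.2, -355.5]), array([ 64.7, 120.5,  64.9, 120.5]), array([ -77.3, -166.5,  102.7,   13.4]))
[[ 661.9 -275.4    4. ]
 [ 683.5 -402.     4. ]
 [ 488.9 -435.     4. ]
 [ 466.2 -307.9    4. ]] (array([ 575.1, -355.1]), array([128.4, 197.3, 129.1, 198.4]), array([ -80.3, -170.4,  100.2,    9.4]))
[[ 543.  -349.7   68. ]
 [ 547.9 -371.7   68. ]] [[ 586.7 -338.6   20. ]
 [ 592.  -362.4   20. ]]
{'clock': 2.7, 'tool_pos': array([ 560.8, -361.5,  241. ])}
```

Call:
{"fn": "apply_moves", "kwargs": {"targets": [[[0.0,-0.003,-0.03],[0,0,0.004],0.095],[[0,-0.003,-0.06],[0,0,0.004],0.095],[[0,-0.003,-0.09],[0,0,0.004],0.095],[[0,-0.003,-0.11],[0,0,0.004],0.095],[[0,-0.003,-0.11],[0,0,0.004],0.095]]}}

```text
clock: 3.32
tool_pos: [559.1, -356.2, 130.3]
ee_rot: [-3.118, -0.362, 0.005]
contact_force: [-0.1, -0.5, 0.1]
opening: 1.003
```

```bash
python3 - <<'E'
from h import *
o=r.get_obs(); print({k:np.round(v,3).tolist() for k,v in o.items()})
p,d=r.capture("wrist"); save('wrist2',p); np.save('pics/wrist2d.npy',d)
o=r.get_obs(); print({k:np.round(v,3).tolist() for k,v in o.items()})
E
```

```text
{'clock': 3.325, 'joints': [-0.648, 0.224, 1.697, -0.0, 1.225, 0.692], 'qd': [0.001, -0.027, -0.043, 0.0, 0.006, -0.0], 'tau': [-0.05, -43.982, -33.829, 0.077, -0.087, -0.001], 'tool_pos': [559.074, -356.219, 130.345], 'ee_rot': [-3.118, -0.362, 0.005], 'contact_force': [-0.098, -0.465, 0.055], 'ft_torque': [-0.039, 0.177, 0.002], 'opening': 1.003}
{'clock': 3.375, 'joints': [-0.648, 0.223, 1.695, 0.0, 1.226, 0.692], 'qd': [-0.0, -0.021, -0.033, 0.0, -0.003, -0.0], 'tau': [-0.016, -43.138, -33.029, 0.076, 0.0, -0.002], 'tool_pos': [559.974, -356.885, 132.226], 'ee_rot': [-3.12, -0.362, 0.001], 'contact_force': [0.132, 0.234, -0.924], 'ft_torque': [-0.061, 0.183, -0.02], 'opening': 1.0}
```

View pics/wrist2.png

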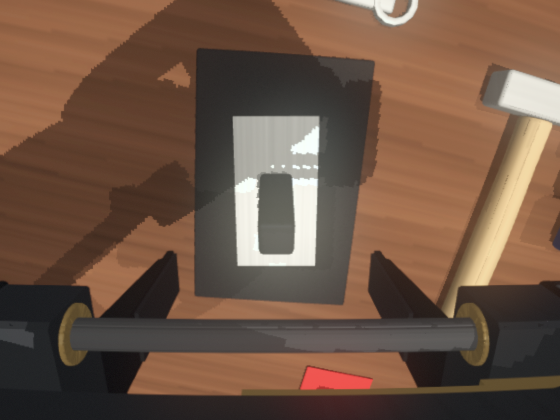

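The wrist view shows the grip at (276,215), centred between the fingers, with the blade aligned to the tool. I'll descend and grasp it.

Call:
{"fn": "apply_moves", "kwargs": {"targets": [[[0,0,-0.03],[0,0,0],0.095],[[0,0,-0.06],[0,0,0],0.095],[[0,0,-0.085],[0,0,0],0.095],[[0,0,-0.0945],[0,0,0],0.095],[[0,0,-0.0945],[0,0,0],0.095]]}}

```text
clock: 4.0
tool_pos: [560.7, -357.4, 39.0]
ee_rot: [3.12, 0.362, 0.001]
contact_force: [-0.1, -1.0, 0.5]
opening: 1.001
```

Call:
{"fn": "apply_moves", "kwargs": {"targets": [[[0,0,0],[0,0,0],0.05],[[0,0,0],[0,0,0],0.035],[[0,0,0],[0,0,0],0.02],[[0,0,0],[0,0,0],0.01],[[0,0,0],[0,0,0],0.0]], "squeeze": 15}}

```text
clock: 4.62
tool_pos: [560.1, -357.2, 38.2]
ee_rot: [-3.121, -0.362, 0.0]
contact_force: [-0.1, -0.8, -0.1]
opening: 0.532
```

Call:
{"fn": "apply_moves", "kwargs": {"targets": [[[0,0,0],[0,0,0],0.0],[[0,0,0],[0,0,0],0.0],[[0,0,0],[0,0,0],0.0]], "squeeze": 55}}

```text
clock: 5.0
tool_pos: [560.2, -357.2, 38.1]
ee_rot: [3.121, 0.362, 0.0]
contact_force: [-0.4, -0.8, -1.1]
opening: 0.252
```

```bash
python3 - <<'E'
from h import *
p,d=r.capture("wrist"); save('wrist3',p)
o=r.get_obs(); print({k:np.round(v,3).tolist() for k,v in o.items()})
E
```

```text
{'clock': 5.05, 'joints': [-0.648, 0.323, 1.745, -0.0, 1.073, 0.692], 'qd': [0.001, 0.002, 0.002, 0.002, 0.001, 0.0], 'tau': [0.116, -46.498, -31.619, 0.107, 0.021, 0.003], 'tool_pos': [560.153, -357.174, 38.086], 'ee_rot': [3.121, 0.362, -0.0], 'contact_force': [-0.173, 0.322, -0.563], 'ft_torque': [-0.025, 0.149, 0.047], 'opening': 0.252}
```

View pics/wrist3.png

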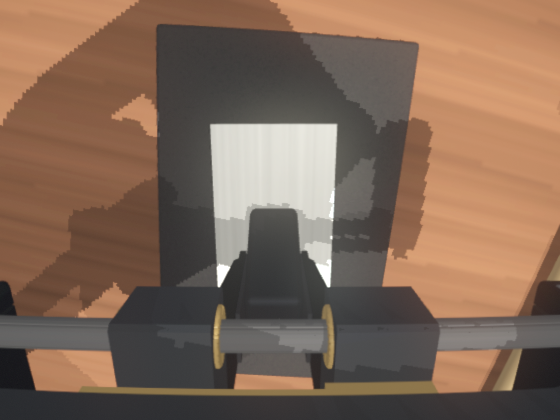

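The grip is held, with the opening at 24 mm. The tip edge is at row 124, cols 211–338. I'll measure the tip in the tool frame and fit the arm kinematics so I can check that the tipping motion is feasible.

```bash
python3 - <<'E'
from h import *
np.set_printoptions(precision=2,suppress=True)
o=r.get_obs()
P=wz(o,[(211,124),(338,124)],6); R=Ro.from_rotvec(o['ee_rot']).as_matrix()
print(P,(P-o['tool_pos'])@R)
# kinematic fit: planar
obs=[([1.13944,.12451,1.65163,0,1.36746,-.08265],[222.17,610.84,222.66]),([-.646,.143,1.596,0,1.403,.702],[560.5,-355.5,242.1]),([-.648,.2235,1.696,0,1.226,.692],[560.2,-357.2,132.7]),(o['joints'],[560.2,-357.2,38.2])]
for q,p in obs:
    print(np.hypot(p[0],p[1]),np.arctan2(p[1],p[0])-q[0], q[1]+q[2]+q[4])
E
```

```text
[[ 621.2  -310.12    6.  ]
 [ 635.81 -372.58    6.  ]] [[ 70.19 -31.83  32.08]
 [ 70.13  32.31  32.08]]
649.9884725900914 0.08251828780588077 3.1435999999999997
663.7322502334808 0.08077297686307217 3.1420000000000003
664.3913605699581 0.08037036021389088 3.1455
664.3913605699581 0.08074589516800956 3.141620485683437
```

```bash
python3 - <<'E'
from h import *
np.set_printoptions(precision=1,suppress=True)
# spray cap top centre z190: scene zoom (80,205) side zoom (605,8->?) 
print(atz('scene',[(190+80/4,170+200/4)],190), atz('side',[(343,138)],190))
print('body mid z~60', atz('scene',[(190+100/4,170+345/4)],60),atz('side',[(175+600/3.6,140+150/3.6)],60))
print('bush top', atz('side',[(175+603/3.6,140+220/3.6)],35))
print('wrench', atz('side',[(362,216),(405,244)],5)); print('bearing',atz('side',[(247,268)],18))
for n in ('scene','side'):
    d=np.load(f'pics/{n}0d.npy')
    box=(202,218,230,272) if n=='scene' else (326,135,356,200)
    vv,uu=np.mgrid[box[1]:box[3],box[0]:box[2]]; uv=np.c_[uu.ravel(),vv.ravel()]
    oo,dr=ray(n,uv); P=oo+dr*d[vv.ravel(),uu.ravel()][:,None]
    for lo in (40,80,120,150,175): 
        s=P[(P[:,2]>lo)&(P[:,2]<lo+25)]
        if len(s): print(n,lo,len(s),s.min(0),s.max(0))
E
```

```text
[[ 755.3 -143.5  190. ]] [[ 754.3 -144.9  190. ]]
body mid z~60 [[ 767.9 -125.7   60. ]] [[ 744.1 -159.7   60. ]]
bush top [[ 707.1 -202.4   35. ]]
wrench [[ 729.2 -257.9    5. ]
 [ 730.8 -408.     5. ]]
bearing [[ 365.8 -225.5   18. ]]
scene 40 126 [ 731.6 -148.9   40.2] [ 798.4 -101.1   64.7]
scene 80 145 [ 731.  -141.8   80.1] [ 797.7 -100.6  104.7]
scene 120 254 [ 730.3 -160.9  120.2] [ 796.1 -104.5  145. ]
scene 150 66 [ 750.1 -143.5  150.9] [ 778.4 -122.3  174.6]
scene 175 123 [ 746.6 -157.3  175.4] [ 777.9 -121.7  194.5]
side 40 169 [ 722.5 -177.4   40.1] [ 777.8 -120.8   64.6]
side 80 187 [ 720.7 -177.5   80. ] [ 776.9 -113.8  104.9]
side 120 249 [ 721.9 -171.9  120.1] [ 784.6 -112.   144.9]
side 150 89 [ 742.4 -157.9  150. ] [ 770.2 -128.4  175. ]
side 175 106 [ 740.7 -158.3  175.7] [ 774.7 -120.9  192.4]
```

Call:
{"fn": "apply_moves", "kwargs": {"targets": [[[0,0,0.02],[0,0,0],0.0],[[0,0,0.04],[0,0,0],0.0],[[0,0,0.08],[0,0,0],0.0],[[0,0,0.12],[0,0,0],0.0],[[0,0,0.14],[0,0,0],0.0]]}}

```text
clock: 5.68
tool_pos: [561.5, -358.1, 183.2]
ee_rot: [3.116, 0.361, 0.007]
contact_force: [0.4, -1.5, -0.9]
opening: 0.249
```

Call:
{"fn": "apply_moves", "kwargs": {"targets": [[[0.001,0.018,-0.003],[0,0,0.158],0.0],[[0.003,0.036,-0.006],[0,0,0.315],0.0],[[0.004,0.054,-0.009],[0,0,0.473],0.0],[[0.006,0.072,-0.012],[0,0,0.63],0.0],[[0.007,0.09,-0.015],[0,0,0.788],0.0]]}}

```text
clock: 6.3
tool_pos: [566.9, -266.4, 163.0]
ee_rot: [-2.738, -1.539, 0.0]
contact_force: [0.6, -0.5, -1.4]
opening: 0.249
```

Call:
{"fn": "apply_moves", "kwargs": {"targets": [[[0.001,0.018,-0.003],[0,0,0.158],0.0],[[0.003,0.036,-0.006],[0,0,0.315],0.0],[[0.004,0.054,-0.009],[0,0,0.473],0.0],[[0.006,0.072,-0.012],[0,0,0.63],0.0],[[0.007,0.09,-0.013],[0,0,0.788],0.0]]}}

```text
clock: 6.92
tool_pos: [573.8, -176.4, 149.9]
ee_rot: [-1.938, -2.472, 0.0]
contact_force: [-0.1, 0.0, -2.3]
opening: 0.253
```

Call:
{"fn": "apply_moves", "kwargs": {"targets": [[[0,0,0],[0,0,0],0.0],[[0,0,0],[0,0,0],0.0]]}}

```text
clock: 7.18
tool_pos: [574.1, -177.6, 150.3]
ee_rot: [1.947, 2.465, -0.0]
contact_force: [0.2, -0.2, -1.3]
opening: 0.249
```

```bash
python3 - <<'E'
from h import *
o=r.get_obs(); print({k:np.round(v,3).tolist() for k,v in o.items()})
p,d=r.capture("wrist"); save('wrist4',p); np.save('pics/wrist4d.npy',d)
import pickle; pickle.dump(o,open('o4.pkl','wb'))
E
```

```text
{'clock': 7.175, 'joints': [-0.389, 0.072, 1.83, -0.0, 1.238, -0.623], 'qd': [-0.009, 0.004, -0.005, -0.0, -0.001, -0.006], 'tau': [0.401, -38.803, -35.186, 0.074, 0.1, 0.004], 'tool_pos': [574.143, -177.596, 150.316], 'ee_rot': [1.947, 2.465, -0.0], 'contact_force': [0.184, -0.172, -1.297], 'ft_torque': [-0.116, 0.003, 0.049], 'opening': 0.249}
```

View pics/wrist4.png

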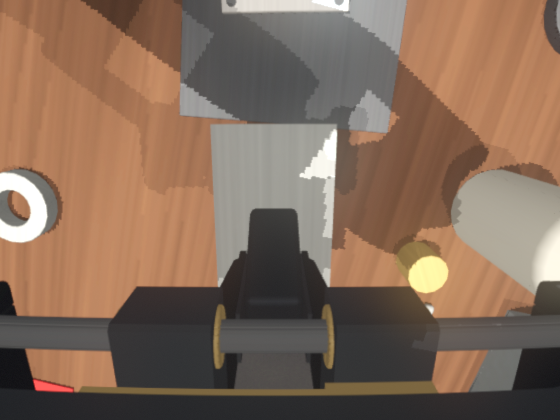

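Call:
{"fn": "apply_moves", "kwargs": {"targets": [[[-0.005,0.025,0.015],[0,0,0],0.0],[[-0.01,0.05,0.03],[0,0,0],0.0],[[-0.015,0.075,0.05],[0,0,0],0.0],[[-0.015,0.075,0.05],[0,0,0],0.0],[[-0.015,0.075,0.05],[0,0,0],0.0]]}}

```text
clock: 7.85
tool_pos: [559.1, -102.9, 199.8]
ee_rot: [1.946, 2.466, -0.001]
contact_force: [0.4, 0.3, -2.3]
opening: 0.25
```

```bash
python3 - <<'E'
from h import *
o=r.get_obs(); print({k:np.round(v,3).tolist() for k,v in o.items()})
p,d=r.capture("wrist"); save('wrist5',p); np.save('pics/wrist5d.npy',d)
import pickle; pickle.dump(o,open('o5.pkl','wb'))
E
```

```text
{'clock': 7.85, 'joints': [-0.276, -0.04, 1.858, -0.001, 1.324, -0.511], 'qd': [-0.008, 0.012, 0.009, 0.0, 0.002, -0.003], 'tau': [0.429, -35.562, -37.157, 0.087, 0.071, 0.004], 'tool_pos': [559.065, -102.931, 199.791], 'ee_rot': [1.946, 2.466, -0.001], 'contact_force': [0.386, 0.277, -2.336], 'ft_torque': [-0.113, 0.027, -0.057], 'opening': 0.25}
```

View pics/wrist5.png

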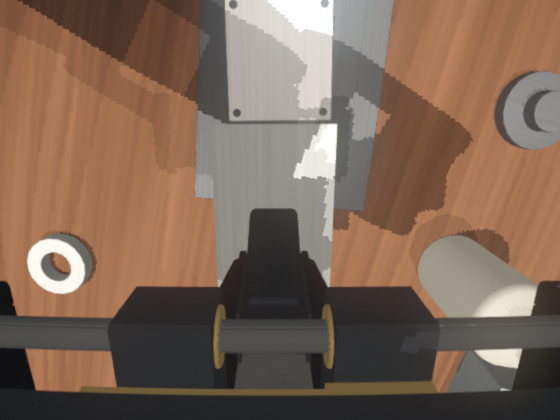

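```bash
python3 - <<'E'
from h import *
p=cv2.imread('pics/wrist5.png')[0:220,185:400]
cv2.imwrite('pics/w5z.png',cv2.resize(p,None,fx=2.7,fy=2.7,interpolation=cv2.INTER_CUBIC))
E
```

```text
(no output)
```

View pics/w5z.png

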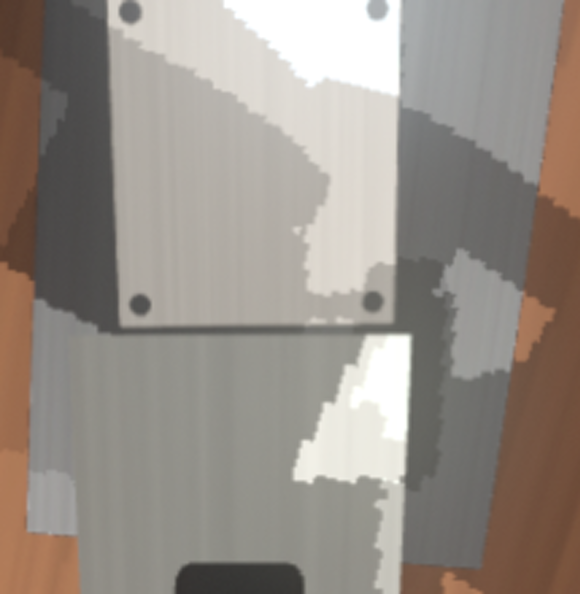

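```bash
python3 - <<'E'
from h import *
import pickle
np.set_printoptions(precision=1,suppress=True)
o=pickle.load(open('o5.pkl','rb'))
f=lambda L:[(185+x/2.7,0+y/2.7) for x,y in L]
P=wz(o,f([(120,328),(394,324),(401,1),(107,1)]),29); print(P,rectfit(P))
B=wz(o,f([(28,531),(481,567),(562,1),(43,1)]),20); print(B,rectfit(B))
R=Ro.from_rotvec(o['ee_rot']).as_matrix(); print(np.degrees(np.arctan2(R[1,0],R[0,0])))
E
```

```text
[[506.6 -47.8  29. ]
 [591.6 -26.2  29. ]
 [568.4  66.   29. ]
 [483.   45.5  29. ]] (array([537.4,   9.4]), array([87.7, 95. , 87.8, 96.2]), array([  14.3,  104.1, -166.5,  -75.8]))
[[ 488.4 -123.1   20. ]
 [ 645.4  -99.1   20. ]
 [ 617.5   80.9   20. ]
 [ 462.2   43.1   20. ]] (array([553.4, -24.5]), array([158.9, 182.2, 159.8, 168.2]), array([   8.7,   98.8, -166.3,  -81.1]))
103.4595714462178
```

Call:
{"fn": "apply_moves", "kwargs": {"targets": [[[0,0,0.01],[-0.146,-0.035,0],0.0],[[0,0,0.02],[-0.292,-0.07,0],0.0],[[0,0,0.03],[-0.437,-0.105,0],0.0],[[0,0,0.04],[-0.583,-0.14,0],0.0],[[0,0,0.04],[-0.583,-0.14,0],0.0]]}}

```text
clock: 8.52
tool_pos: [558.4, -101.0, 238.0]
ee_rot: [1.625, 2.068, -0.503]
contact_force: [-0.5, -0.4, -2.7]
opening: 0.249
```

```bash
python3 - <<'E'
from h import *
o=r.get_obs(); print({k:np.round(v,3).tolist() for k,v in o.items()})
import pickle; pickle.dump(o,open('o6.pkl','wb'))
E
```

```text
{'clock': 8.525, 'joints': [0.001, -0.133, 1.964, -0.62, 1.227, -0.047], 'qd': [-0.038, 0.002, -0.023, 0.037, -0.001, -0.032], 'tau': [0.855, -31.205, -37.05, -2.161, -0.058, 0.231], 'tool_pos': [558.427, -101.031, 237.997], 'ee_rot': [1.625, 2.068, -0.503], 'contact_force': [-0.531, -0.373, -2.674], 'ft_torque': [0.457, 0.141, 0.049], 'opening': 0.249}
```

```bash
cat > kin.py <<'E'
import numpy as np
from scipy.optimize import least_squares
from scipy.spatial.transform import Rotation as Ro
def fk(q,k):
    L1,L2,h,a,b,d,e,lat2=k
    A=Ro.from_euler('z',q[0]); B=A*Ro.from_euler('y',q[1]); C=A*Ro.from_euler('y',q[1]+q[2])
    W=C*Ro.from_euler('z',q[3])*Ro.from_euler('y',q[4])*Ro.from_euler('z',q[5])
    p=np.array([0,0,h])+A.apply([a,b,0])+B.apply([0,0,L1])+C.apply([e,lat2*0,L2])+W.apply([0,0,d])
    return p,W
E
python3 - <<'E'
from kin import *
np.set_printoptions(precision=3,suppress=True)
D=[([1.13944,.12451,1.65163,0,1.36746,-.08265],[222.17,610.84,222.66],[-.5449,-3.0934,0.003]),
([-.648,.2235,1.696,0,1.226,.692],[560.2,-357.2,132.5],[-3.12,-.362,0]),
([-.648,.323,1.745,0,1.073,.692],[560.2,-357.2,38.1],[3.121,.362,0]),
([-.389,.072,1.83,0,1.238,-.623],[574.14,-177.6,150.3],[1.947,2.465,0]),
([-.276,-.04,1.858,-.001,1.324,-.511],[559.07,-102.9,199.8],[1.946,2.466,-.001]),
([.001,-.133,1.964,-.62,1.227,-.047],[558.4,-101.0,238.0],[1.625,2.068,-.503])]
C=None
def res(k): return np.concatenate([fk(q,k)[0]-p for q,p,_ in D])
s=least_squares(res,[400,400,300,0,53,250,0,0],x_scale=[100]*8); print(s.x,s.fun.reshape(-1,3))
for q,p,w in D: print((fk(q,s.x)[1].inv()*Ro.from_rotvec(w)).as_rotvec())
np.save('k.npy',s.x)
E
```

```text
[454.735 616.68  224.475  -2.37   53.458 283.363  45.448   0.   ] [[ 0.196  0.145 -0.57 ]
 [-0.645  0.636 -1.382]
 [ 0.25  -0.042  0.148]
 [ 0.548 -0.183  0.858]
 [ 0.138 -0.209  0.719]
 [-0.308  0.006  0.226]]
[-0.     0.     1.571]
[-0.004  0.     1.571]
[0.001 0.    1.571]
[0.    0.001 1.571]
[-0.    -0.     1.571]
[-0.001 -0.     1.57 ]
```

```bash
cat > plan.py <<'E'
from kin import *
k=np.load('k.npy'); CT=Ro.from_euler('z',np.pi/2)
lo=np.array([-2.61,-1.02,.03,-1.35,.32,-2.91]);hi=np.array([2.61,2.33,2.71,4.49,2.68,2.91])
psi=np.radians(98.8); ex=np.array([np.cos(psi),np.sin(psi),0]); ey=np.array([-np.sin(psi),np.cos(psi),0]); ez=np.array([0,0,1.])
def ik(p,R,q0):
    f=lambda q:np.r_[(fk(q,k)[0]-p),300*((fk(q,k)[1]*CT).inv()*R).as_rotvec()]
    s=least_squares(f,q0); return s.x,np.abs(s.fun).max()
def tool(tip,al):
    """tip: blade underside front edge mid, world mm; al tail-up"""
    lx=np.cos(al)*ex-np.sin(al)*ez; lz=np.sin(al)*ex+np.cos(al)*ez; ly=ey
    Rt=Ro.from_matrix(np.c_[lx,-ly,-lz])
    return tip-70*lx+34*lz, Rt
def path(lipmid, ths, als, rad, zoff=20):
    out=[]
    for th,al in zip(ths,als):
        if th<=np.pi/2: cx,cz=-5*np.sin(th)-rad*np.cos(th), max(rad*np.sin(th),0)
        else:
            g=th-np.pi/2; # about lip top edge, flange outer face on the edge, tip contact 5 behind at height rad-12 above it
            cx,cz=(rad-12)*np.sin(g)-5*np.cos(g), 12+(rad-12)*np.cos(g)+5*np.sin(g)
        tip=np.array([cx-2*np.sin(al),cz-2*np.cos(al)])
        out.append(lipmid+tip[0]*ex+np.array([0,0,zoff+tip[1]]))
    return out
E
python3 - <<'E'
from plan import *
np.set_printoptions(precision=3,suppress=True)
org=np.array([537.8,76.6,0]); lip=org+10*ex+ -0*ey
ths=np.radians([3,12,25,40,55,70,85,100,112]); als=ths*0.55
q=np.array([-.2,.1,1.9,0,1.2,-.4]);pq=None
for th,al,t in zip(ths,als,path(lip,ths,als,90)):
    p,R=tool(t,al); q,e=ik(p,R,q); print(np.degrees(th).round(),p.round(1),q,round(e,2), None if pq is None else np.abs((q-pq)*8).max().round(2)); pq=q
E
```

```text
3.0 [560.6 -70.8  58.7] [-0.207  0.095  1.975 -0.031  1.061 -0.346] 0.0 None
12.0 [560.  -66.6  78.5] [-0.158  0.057  1.981 -0.125  1.071 -0.254] 0.0 0.75
25.0 [558.3 -55.9 105.8] [-0.078  0.014  1.987 -0.263  1.099 -0.117] 0.0 1.1
40.0 [555.4 -37.1 133.7] [ 0.027 -0.015  1.987 -0.419  1.153  0.042] 0.0 1.27
55.0 [551.6 -12.4 156.6] [ 0.14  -0.017  1.98  -0.564  1.228  0.194] 0.0 1.22
70.0 [547.   17.  173.2] [ 0.256  0.01   1.964 -0.694  1.319  0.335] 0.0 1.12
85.0 [542.   49.4 182.6] [ 0.367  0.066  1.941 -0.804  1.421  0.46 ] 0.0 1.0
100.0 [537.1  81.2 185.4] [ 0.464  0.143  1.911 -0.896  1.526  0.566] 0.0 0.85
112.0 [533.3 105.7 183. ] [ 0.53   0.218  1.882 -0.959  1.61   0.638] 0.0 0.67
```

Call:
{"fn": "apply_moves", "kwargs": {"targets": [[[0.001,-0.01,-0.02],[0.146,0.035,0],0.0],[[0.002,-0.02,-0.05],[0.292,0.07,0],0.0],[[0.004,-0.03,-0.08],[0.437,0.105,0],0.0],[[0.005,-0.039,-0.11],[0.583,0.14,0],0.0],[[0.005,-0.039,-0.12],[0.583,0.14,0],0.0]]}}

```text
clock: 9.15
tool_pos: [563.4, -144.8, 117.7]
ee_rot: [-1.95, -2.459, -0.0]
contact_force: [-0.5, 0.4, -1.8]
opening: 0.246
```

Call:
{"fn": "apply_moves", "kwargs": {"targets": [[[0,0,-0.02],[0,0,-0.04],0.0],[[0,0,-0.04],[0,0,-0.081],0.0],[[0,0,-0.052],[0,0,-0.081],0.0],[[0,0,-0.056],[0,0,-0.081],0.0],[[0,0,-0.056],[0,0,-0.081],0.0]]}}

```text
clock: 9.78
tool_pos: [564.5, -141.1, 64.6]
ee_rot: [2.042, 2.387, 0.0]
contact_force: [-0.9, 0.0, -0.5]
opening: 0.247
```

```bash
python3 - <<'E'
from h import *
np.set_printoptions(precision=3,suppress=True)
for i in range(3):
    p,d=r.capture(["side","wrist","scene"][i]); save(['side7','wrist7','scene7'][i],p)
    o=r.get_obs();R=Ro.from_rotvec(o['ee_rot']).as_matrix(); print(o['clock'],o['tool_pos'],o['contact_force'],o['ft_torque'],np.degrees(np.arctan2(R[1,0],R[0,0])),R[2])
for n,b in(('side7',(200,130,330,240)),):
    p=cv2.imread(f'pics/{n}.png')[b[1]:b[3],b[0]:b[2]]; cv2.imwrite(f'pics/{n}z.png',cv2.resize(p,None,fx=5,fy=5,interpolation=cv2.INTER_CUBIC))
E
```

```text
9.825 [ 564.754 -141.224   64.971] [ 0.334  0.106 -1.781] [-0.029  0.038  0.019] 98.90428242702043 [-0.001  0.001 -1.   ]
9.875 [ 564.871 -141.273   65.168] [-0.381 -0.227 -1.567] [-0.073  0.008 -0.038] 98.90110093902051 [-0.001  0.002 -1.   ]
9.925 [ 564.874 -141.311   65.189] [ 0.019 -1.027 -1.815] [-0.071  0.012 -0.026] 98.90039721110966 [-0.001  0.002 -1.   ]
```

View pics/side7z.png

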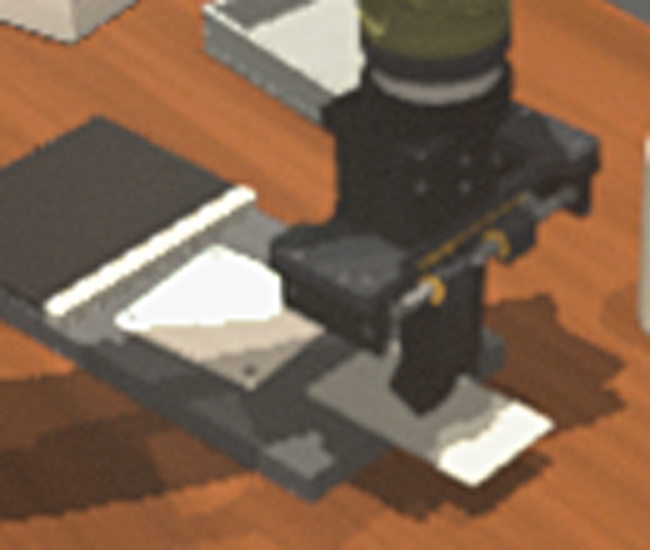

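View pics/wrist7.png

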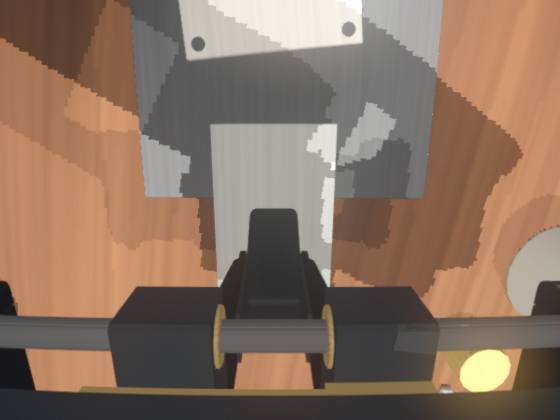

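Call:
{"fn": "apply_moves", "kwargs": {"targets": [[[0,0,-0.006],[0,0,0],0.0],[[0,0,-0.009],[0,0,0],0.0],[[0,0,-0.01],[0,0,0],0.0],[[0,0,-0.01],[0,0,0],0.0],[[0,0,-0.01],[0,0,0],0.0]]}}

```text
clock: 10.55
tool_pos: [564.2, -141.2, 54.1]
ee_rot: [2.043, 2.387, 0.0]
contact_force: [-0.1, -0.3, -1.4]
opening: 0.251
```

```bash
cat > st.py <<'E'
from h import *
np.set_printoptions(precision=3,suppress=True)
for i in range(3):
    p,d=r.capture("side")
    o=r.get_obs();R=Ro.from_rotvec(o['ee_rot']).as_matrix(); print(o['clock'],o['tool_pos'],o['contact_force'],o['ft_torque'],np.degrees(np.arctan2(R[1,0],R[0,0])),R[2])
E
python3 st.py
```

```text
10.6 [ 564.198 -141.16    54.091] [-0.125  0.259 -0.382] [-0.082  0.066 -0.003] 98.88091236677691 [-0.  0. -1.]
10.65 [ 564.217 -141.169   54.14 ] [-0.202 -0.035 -1.901] [-0.064  0.044  0.039] 98.8780273566826 [-0.  0. -1.]
10.7 [ 564.192 -141.157   54.12 ] [ 0.276 -0.079 -1.976] [-0.05   0.05  -0.006] 98.88090295123457 [-0.  0. -1.]
```

Call:
{"fn": "apply_moves", "kwargs": {"targets": [[[0,0,-0.0004],[0,0,0],0.0],[[0,0,-0.0008],[0,0,0],0.0],[[0,0,-0.0008],[0,0,0],0.0]]}}

```text
clock: 11.08
tool_pos: [564.3, -141.2, 54.0]
ee_rot: [2.043, 2.387, -0.0]
contact_force: [-3.0, 0.1, 3.4]
opening: 0.247
```

```bash
python3 st.py
```

```text
11.125 [ 564.294 -141.244   54.047] [-2.999  0.289  5.445] [0.22  0.703 0.095] 98.88655871794094 [-0.  0. -1.]
11.175 [ 564.309 -141.233   54.058] [-3.108  0.574  5.406] [0.213 0.644 0.085] 98.88640153450562 [-0.  0. -1.]
11.225 [ 564.27  -141.226   54.021] [-2.876  1.151  6.322] [0.175 0.745 0.141] 98.88502310917758 [-0.  0. -1.]
```

Call:
{"fn": "apply_moves", "kwargs": {"targets": [[[0,0,0.0015],[0,0,0],0.0],[[-0.0008,0.005,0.0015],[0,0,0],0.0],[[-0.0019,0.012,0.0015],[0,0,0],0.0],[[-0.0031,0.0198,0.0015],[0,0,0],0.0],[[-0.0039,0.025,0.0015],[0,0,0],0.0]]}}

```text
clock: 11.85
tool_pos: [560.1, -115.4, 54.6]
ee_rot: [-2.042, -2.387, 0.0]
contact_force: [1.0, 0.4, -1.5]
opening: 0.252
```

Call:
{"fn": "apply_moves", "kwargs": {"targets": [[[-0.0006,0.004,0],[0,0,0],0.0],[[-0.0012,0.008,0],[0,0,0],0.0],[[-0.0017,0.011,0],[0,0,0],0.0],[[-0.0022,0.014,0],[0,0,0],0.0],[[-0.0022,0.014,0],[0,0,0],0.0]]}}

```text
clock: 12.48
tool_pos: [558.0, -102.0, 54.8]
ee_rot: [-2.043, -2.387, 0.0]
contact_force: [-0.1, -0.3, -1.9]
opening: 0.249
```

```bash
python3 st.py; python3 - <<'E'
from h import *
p,d=r.capture("side"); save('side8',p)
p=p[130:240,200:330]; save('side8z',cv2.resize(p,None,fx=5,fy=5,interpolation=cv2.INTER_CUBIC))
p,d=r.capture("wrist"); save('wrist8',p)
E
```

```text
12.525 [ 558.078 -102.142   54.863] [ 0.457 -0.23  -0.946] [-0.158  0.014 -0.031] 98.8845464068069 [-0.  0. -1.]
12.575 [ 558.09  -102.222   54.865] [ 0.14  -0.032 -1.244] [-0.078  0.033 -0.002] 98.87839291115986 [-0.  0. -1.]
12.625 [ 558.093 -102.272   54.863] [ 0.789 -0.518 -1.706] [-0.109  0.078  0.04 ] 98.875737353807 [-0.  0. -1.]
```

View pics/side8z.png

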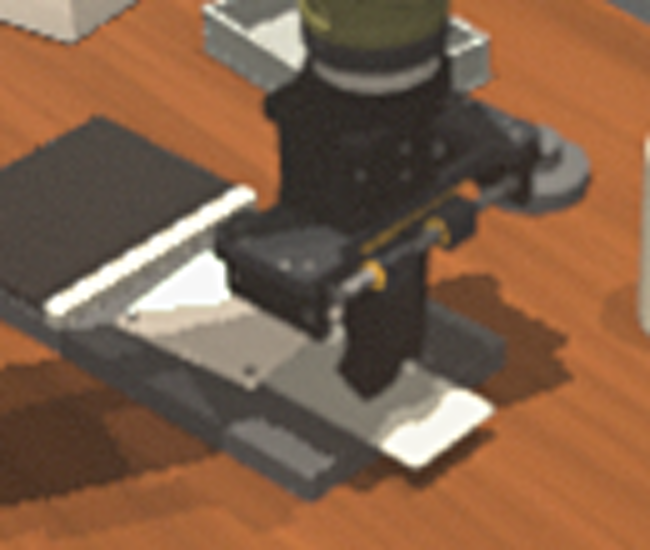

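View pics/wrist8.png

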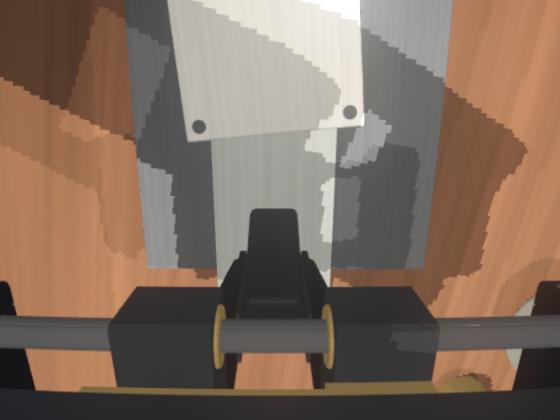

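The blade tip (row 124) is now hidden under the flange edge (rows 128–140), and there's no contact force. I'll keep advancing.

Call:
{"fn": "apply_moves", "kwargs": {"targets": [[[-0.0005,0.003,0],[0,0,0],0.0],[[-0.0009,0.006,0],[0,0,0],0.0],[[-0.0014,0.009,0],[0,0,0],0.0],[[-0.0019,0.012,0],[0,0,0],0.0],[[-0.0023,0.015,0],[0,0,0],0.0]]}}

```text
clock: 13.35
tool_pos: [555.7, -87.0, 54.8]
ee_rot: [2.043, 2.387, -0.0]
contact_force: [-1.1, -0.2, -2.6]
opening: 0.247
```

```bash
python3 st.py; python3 - <<'E'
from h import *
p,d=r.capture("wrist"); save('wrist9',p)
E
```

```text
13.4 [555.644 -86.65   54.817] [-0.172  0.014 -1.551] [-0.238  0.065  0.029] 98.88962670805476 [ 0. -0. -1.]
13.45 [555.698 -86.725  54.831] [-0.375  0.501 -0.901] [-0.141  0.056 -0.019] 98.88953163085817 [ 0.  0. -1.]
13.5 [555.807 -86.797  54.853] [ 0.302  0.569 -1.738] [-0.077  0.035 -0.063] 98.87599481035028 [ 0.  0. -1.]
```

View pics/wrist9.png

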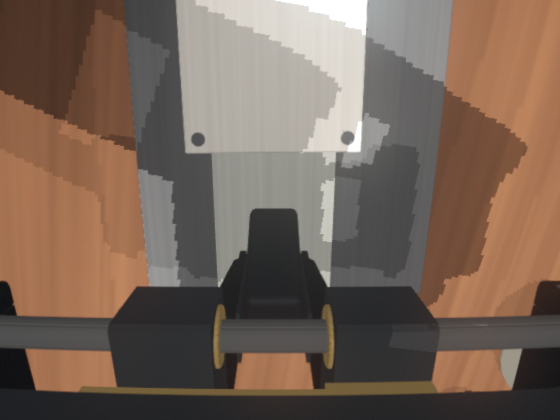

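Call:
{"fn": "apply_moves", "kwargs": {"targets": [[[-0.0002,0.0015,0],[0,0,0],0.0],[[-0.0005,0.003,0],[0,0,0],0.0],[[-0.0007,0.0045,0],[0,0,0],0.0],[[-0.0009,0.006,0],[0,0,0],0.0],[[-0.0011,0.007,0],[0,0,0],0.0]]}}

```text
clock: 14.18
tool_pos: [554.8, -80.1, 54.9]
ee_rot: [2.043, 2.387, 0.0]
contact_force: [-0.5, -1.4, -1.2]
opening: 0.25
```

```bash
python3 st.py; python3 - <<'E'
from h import *
for n,b in (('side',(180,140,300,230)),('scene',(270,220,370,320))):
    p,d=r.capture(n); save(n+'10',p)
    p=p[b[1]:b[3],b[0]:b[2]]; save(n+'10z',cv2.resize(p,None,fx=6,fy=6,interpolation=cv2.INTER_CUBIC))
E
```

```text
14.225 [554.703 -79.991  54.887] [ 0.54  -0.999 -2.161] [-0.314 -0.028  0.001] 98.88310705318716 [ 0.  0. -1.]
14.275 [554.705 -79.996  54.883] [ 0.744 -1.355 -2.175] [-0.237 -0.037  0.001] 98.88303784189384 [ 0.  0. -1.]
14.325 [554.721 -80.021  54.892] [ 0.054 -1.123 -1.871] [-0.159 -0.018 -0.045] 98.87690823153851 [ 0.  0. -1.]
```

View pics/side10z.png

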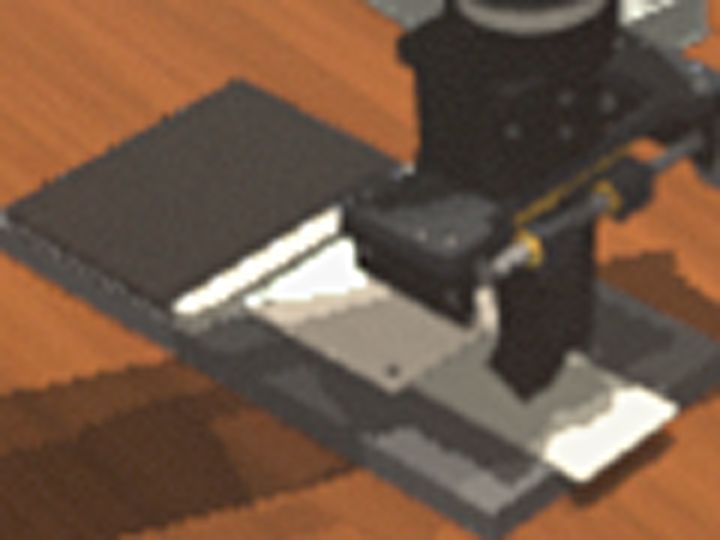

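View pics/scene10z.png

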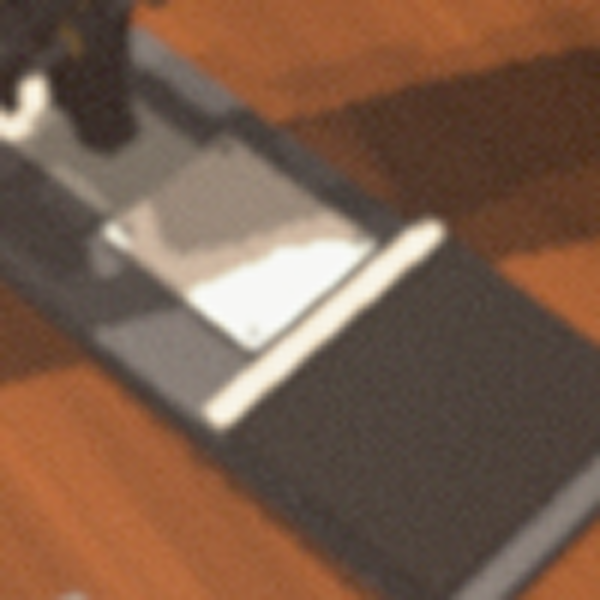

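```bash
python3 - <<'E'
from h import *
np.set_printoptions(precision=1,suppress=True)
f=lambda L:[(270+x/6,220+y/6) for x,y in L]; g=lambda L:[(180+x/6,140+y/6) for x,y in L]
ex=np.array([-.1547,.988,0])
print(atz('scene',f([(375,240),(255,350)]),29)@ex, atz('scene',f([(430,220),(204,408)]),32)@ex)
print(atz('side',g([(248,302),(348,238)]),29)@ex, atz('side',g([(172,305),(210,312),(345,232)]),[32,20,20][0])@ex)
E
```

```text
[-7.5 -5.1] [5.1 1.5]
[-11.9 -10.5] [11.  -7.2 -8.9]
```

Call:
{"fn": "apply_moves", "kwargs": {"targets": [[[-0.0002,0.0013,0],[0,0,0],0.0],[[-0.0004,0.0025,0],[0,0,0],0.0],[[-0.0006,0.0037,0],[0,0,0],0.0],[[-0.0007,0.0048,0],[0,0,0],0.0]]}}

```text
clock: 14.92
tool_pos: [554.0, -75.3, 54.9]
ee_rot: [2.043, 2.387, -0.0]
contact_force: [-0.5, -1.9, -1.5]
opening: 0.252
```

Call:
{"fn": "apply_moves", "kwargs": {"targets": [[[-0.0001,0.0005,0],[0,0,0],0.0],[[-0.0002,0.001,0],[0,0,0],0.0],[[-0.0002,0.0014,0],[0,0,0],0.0]]}}

```text
clock: 15.3
tool_pos: [553.8, -74.0, 54.9]
ee_rot: [2.043, 2.387, -0.0]
contact_force: [-0.3, -1.6, -0.7]
opening: 0.25
```

Call:
{"fn": "apply_moves", "kwargs": {"targets": [[[-0.0001,0.0005,0],[0,0,0],0.0],[[-0.0002,0.001,0],[0,0,0],0.0],[[-0.0002,0.0014,0],[0,0,0],0.0]]}}

```text
clock: 15.68
tool_pos: [553.6, -72.6, 54.9]
ee_rot: [2.043, 2.387, -0.0]
contact_force: [0.5, -1.2, -1.3]
opening: 0.25
```

Call:
{"fn": "apply_moves", "kwargs": {"targets": [[[-0.0001,0.0005,0],[0,0,0],0.0],[[-0.0001,0.0008,0],[0,0,0],0.0],[[-0.0002,0.0012,0],[0,0,0],0.0]]}}

```text
clock: 16.05
tool_pos: [553.5, -71.8, 55.0]
ee_rot: [2.042, 2.386, -0.001]
contact_force: [0.1, -4.4, -0.4]
opening: 0.253
```

Call:
{"fn": "apply_moves", "kwargs": {"targets": [[[0,0.0003,0],[0,0,0],0.0],[[0,0.0003,0],[0,0,0],0.0]]}}

```text
clock: 16.3
tool_pos: [553.5, -71.7, 55.0]
ee_rot: [2.042, 2.386, -0.001]
contact_force: [-0.2, -5.2, -1.6]
opening: 0.249
```

```bash
python3 st.py
```

```text
16.35 [553.478 -71.671  55.024] [ 0.26  -5.098 -0.763] [-1.132  0.084  0.021] 98.89261132949488 [-0.001  0.    -1.   ]
16.4 [553.506 -71.712  55.017] [-0.039 -5.411 -1.233] [-1.111  0.055  0.07 ] 98.88860462161617 [-0.001  0.    -1.   ]
16.45 [553.493 -71.686  55.025] [-0.473 -5.73  -0.493] [-1.138  0.018  0.013] 98.88907602431527 [-0.001  0.    -1.   ]
```

Call:
{"fn": "apply_moves", "kwargs": {"targets": [[[0,0.0004,0],[0,0,0],0.0],[[-0.0001,0.0007,0],[0,0,0],0.0],[[-0.0001,0.0007,0],[0,0,0],0.0]]}}

```text
clock: 16.82
tool_pos: [553.5, -71.6, 55.1]
ee_rot: [2.041, 2.386, -0.002]
contact_force: [0.0, -7.0, -0.0]
opening: 0.25
```

```bash
python3 st.py; python3 - <<'E'
from h import *
p,d=r.capture('wrist'); save('wrist11',p)
p,d=r.capture('scene'); save('scene11z',cv2.resize(p[220:320,270:370],None,fx=6,fy=6,interpolation=cv2.INTER_CUBIC))
E
```

```text
16.875 [553.461 -71.556  55.109] [ 0.252 -6.559 -0.508] [-1.546  0.064  0.027] 98.9082971517289 [-0.003  0.    -1.   ]
16.925 [553.492 -71.568  55.144] [-0.115 -6.787 -0.471] [-1.527 -0.028  0.042] 98.9067143887455 [-0.003  0.    -1.   ]
16.975 [553.47  -71.556  55.12 ] [-0.833 -7.332 -0.825] [-1.518  0.035  0.048] 98.90576740864084 [-0.002  0.    -1.   ]
```

View pics/wrist11.png

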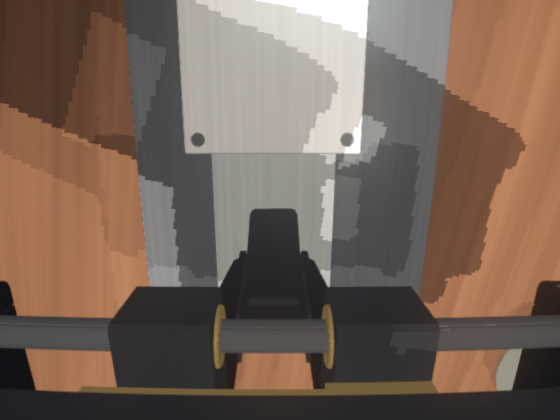

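View pics/scene11z.png

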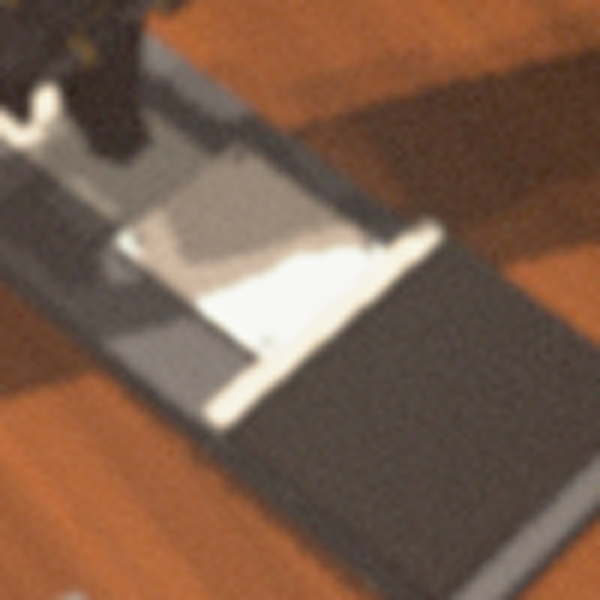

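Call:
{"fn": "apply_moves", "kwargs": {"targets": [[[-0.0001,0.0005,0],[0,0,0],0.0],[[-0.0002,0.001,0],[0,0,0],0.0],[[-0.0002,0.0011,0],[0,0,0],0.0],[[-0.0002,0.0011,0],[0,0,0],0.0],[[-0.0002,0.0011,0],[0,0,0],0.0]]}}

```text
clock: 17.7
tool_pos: [553.5, -71.4, 55.3]
ee_rot: [2.039, 2.385, -0.004]
contact_force: [0.6, -10.4, -1.4]
opening: 0.249
```

Call:
{"fn": "apply_moves", "kwargs": {"targets": [[[0,0,0],[0,0,0],0.0],[[0,0,0],[0,0,0],0.0],[[0,0,0],[0,0,0],0.0]]}}

```text
clock: 18.08
tool_pos: [553.5, -71.4, 55.3]
ee_rot: [2.04, 2.385, -0.004]
contact_force: [0.7, -10.0, -0.3]
opening: 0.249
```

```bash
python3 st.py
```

```text
18.125 [553.502 -71.413  55.345] [-1.238 -8.999 -0.138] [-2.093  0.093  0.015] 98.92537666373025 [-0.005  0.    -1.   ]
18.175 [553.482 -71.406  55.32 ] [-0.586 -9.59  -0.521] [-2.134  0.011  0.021] 98.92360606650765 [-0.004  0.    -1.   ]
18.225 [553.489 -71.411  55.339] [-0.748 -9.648 -0.547] [-2.144  0.064  0.017] 98.92726427723001 [-0.005  0.    -1.   ]
```

```bash
python3 - <<'E'
import plan; from plan import *
np.set_printoptions(precision=4,suppress=True)
psi=np.radians(98.88); ex=np.array([np.cos(psi),np.sin(psi),0]); ey=np.array([-np.sin(psi),np.cos(psi),0]); plan.ex=ex; plan.ey=ey
lip=np.array([553.5,-71.8,0])+156*ex; lip[2]=0
cmd=np.array([553.1,-69.3,54.9])
d=[4,13,25,39,54,69,84,99,114]
ths=np.radians(d); als=ths*0.55
q=np.array([-.2,.1,1.9,0,1.2,-.4]);pq=None;base=cmd
for i,(th,al,t) in enumerate(zip(ths,als,path(lip,ths,als,90))):
    p,R=tool(t,al); p=p+np.array([0,0,.1]); q,e=ik(p,R,q)
    if i==5: base=pp; ab=als[4]
    a=al-(0 if i<5 else ab)
    print(d[i],((p-base)/1000),a*ey,'|',p.round(1),round(e,2), None if pq is None else ((np.abs(q-pq)*8).max().round(2)),q[3].round(2)); pq=q;pp=p
E
```

```text
4 [ 0.0008 -0.0053  0.0061] [-0.0379 -0.0059  0.    ] | [553.9 -74.6  61. ] 0.0 None -0.04
13 [ 0.0001 -0.0008  0.0259] [-0.1233 -0.0193  0.    ] | [553.2 -70.1  80.8] 0.0 0.75 -0.14
25 [-0.0014  0.0093  0.051 ] [-0.2371 -0.037   0.    ] | [551.7 -60.  105.9] 0.0 1.02 -0.26
39 [-0.0041  0.0266  0.0772] [-0.3699 -0.0578  0.    ] | [549.  -42.7 132.1] 0.0 1.2 -0.41
54 [-0.008   0.051   0.1005] [-0.5121 -0.08    0.    ] | [545.1 -18.3 155.4] 0.0 1.24 -0.56
69 [-0.0045  0.0291  0.017 ] [-0.1423 -0.0222  0.    ] | [540.6  10.8 172.4] 0.0 1.15 -0.69
84 [-0.0096  0.0614  0.0269] [-0.2845 -0.0445  0.    ] | [535.6  43.1 182.3] 0.0 1.03 -0.8
99 [-0.0146  0.0934  0.0301] [-0.4268 -0.0667  0.    ] | [530.6  75.  185.5] 0.0 0.87 -0.89
114 [-0.0194  0.1239  0.0269] [-0.5691 -0.0889  0.    ] | [525.8 105.5 182.3] 0.0 0.84 -0.97
```

Call:
{"fn": "apply_moves", "kwargs": {"targets": [[[0.0005,-0.003,0],[0,0,0],0.0],[[0.0009,-0.0056,0],[0,0,0],0.0],[[0.0009,-0.0056,0],[0,0,0],0.0]]}}

```text
clock: 18.6
tool_pos: [553.7, -74.4, 54.5]
ee_rot: [-2.042, -2.386, -0.001]
contact_force: [-0.3, 0.8, -2.2]
opening: 0.252
```

```bash
python3 st.py
```

```text
18.65 [553.774 -74.41   54.592] [ 0.62  -0.112 -1.149] [-0.107  0.05  -0.021] 98.87711783181362 [ 0.001 -0.    -1.   ]
18.7 [553.792 -74.442  54.646] [ 0.618  1.314 -1.306] [-0.065  0.01   0.03 ] 98.8831760405135 [ 0.001 -0.    -1.   ]
18.75 [553.833 -74.477  54.681] [ 0.413  0.173 -2.182] [-0.111  0.057 -0.024] 98.88749385778964 [ 0.001 -0.    -1.   ]
```

Free of load and 2.5–3 mm off the land. Now the quick turn.

Call:
{"fn": "apply_moves", "kwargs": {"targets": [[[0,0.0003,0.006],[-0.038,-0.006,0],0.0],[[-0.0008,0.0048,0.026],[-0.123,-0.019,0],0.0],[[-0.0023,0.0149,0.051],[-0.237,-0.037,0],0.0],[[-0.005,0.0322,0.0772],[-0.37,-0.058,0],0.0],[[-0.0089,0.0566,0.1005],[-0.512,-0.08,0],0.0]]}}

```text
clock: 19.38
tool_pos: [545.2, -17.9, 157.0]
ee_rot: [1.761, 2.053, -0.468]
contact_force: [0.2, 0.2, -2.1]
opening: 0.251
```

Call:
{"fn": "apply_moves", "kwargs": {"targets": [[[-0.0045,0.0291,0.017],[-0.142,-0.022,0],0.0],[[-0.0096,0.0614,0.0269],[-0.285,-0.045,0],0.0],[[-0.0146,0.0934,0.0301],[-0.427,-0.067,0],0.0],[[-0.0194,0.1239,0.0269],[-0.569,-0.089,0],0.0],[[-0.0194,0.1239,0.0269],[-0.569,-0.089,0],0.0]]}}

```text
clock: 20.0
tool_pos: [524.4, 108.1, 178.6]
ee_rot: [1.402, 1.652, -0.861]
contact_force: [1.0, -0.4, -2.0]
opening: 0.251
```

```bash
python3 - <<'E'
from h import *
for n in ('side','scene'):
    p,d=r.capture(n); save(n+'12',p)
o=r.get_obs(); print(o['clock'],o['tool_pos'],o['contact_force'],o['joints'])
E
```

```text
20.1 [525.60198631 106.08518326 181.6824789 ] [ 1.56717175 -0.28422559 -1.6499813 ] [ 0.5418174   0.21578158  1.89737855 -0.96774982  1.6200269   0.65179565]
```

View pics/side12.png

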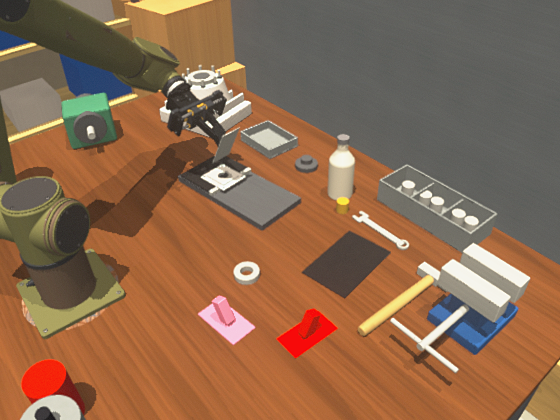

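View pics/scene12.png

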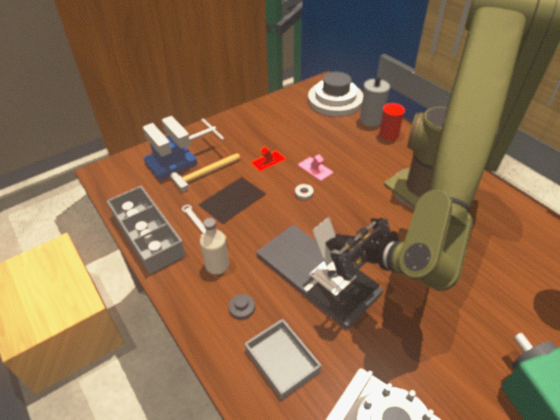

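Call:
{"fn": "apply_moves", "kwargs": {"targets": [[[0.003,-0.02,0.02],[0.165,0.026,0],0.0],[[0.007,-0.045,0.035],[0.33,0.052,0],0.0],[[0.012,-0.075,0.04],[0.495,0.077,0],0.0],[[0.017,-0.11,0.04],[0.66,0.103,0],0.0],[[0.022,-0.145,0.04],[0.825,0.129,0],0.0]]}}

```text
clock: 20.72
tool_pos: [547.9, -41.7, 225.7]
ee_rot: [1.91, 2.227, -0.237]
contact_force: [0.0, 0.7, -2.7]
opening: 0.256
```

Call:
{"fn": "apply_moves", "kwargs": {"targets": [[[0.004,-0.03,0],[0.128,0.02,0],0.0],[[0.008,-0.06,0],[0.256,0.04,0],0.0],[[0.01,-0.08,0],[0.256,0.04,0],0.0],[[0.01,-0.08,0],[0.256,0.04,0],0.0]]}}

```text
clock: 21.22
tool_pos: [557.2, -121.3, 223.0]
ee_rot: [2.046, 2.382, -0.001]
contact_force: [0.3, 0.8, -2.2]
opening: 0.251
```

```bash
python3 st.py; python3 - <<'E'
from h import *
for n,b in (('side',(170,130,320,240)),('scene',(250,220,390,330))):
    p,d=r.capture(n); save(n+'13',p); np.save(f'pics/{n}13d.npy',d)
    p=p[b[1]:b[3],b[0]:b[2]]; save(n+'13z',cv2.resize(p,None,fx=5,fy=5,interpolation=cv2.INTER_CUBIC))
E
```

```text
21.275 [ 557.224 -119.761  222.677] [ 0.408  0.987 -2.503] [-0.047 -0.022 -0.04 ] 98.79736670372571 [-0.001  0.    -1.   ]
21.325 [ 557.283 -118.802  222.458] [ 0.312 -0.582 -1.991] [-0.103  0.069  0.002] 98.89238480550539 [-0.  0. -1.]
21.375 [ 557.374 -118.263  222.353] [ 0.535 -0.009 -1.679] [-0.105 -0.014  0.027] 98.9518504368958 [-0. -0. -1.]
```

View pics/side13z.png

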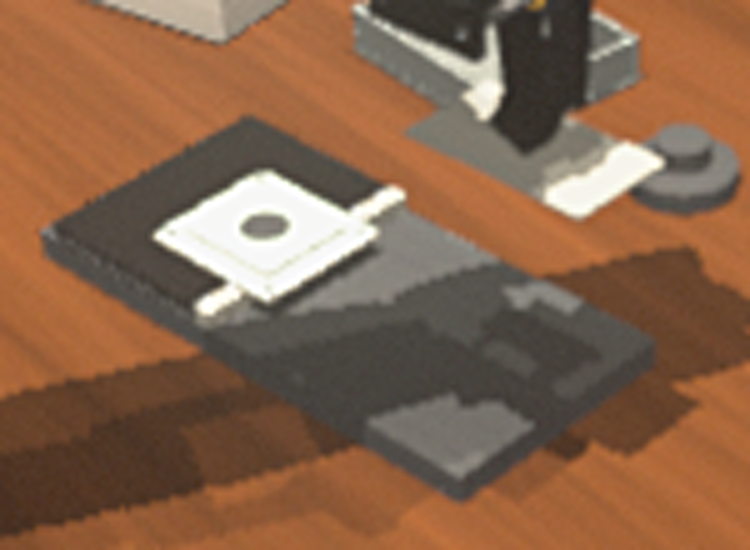

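View pics/scene13z.png

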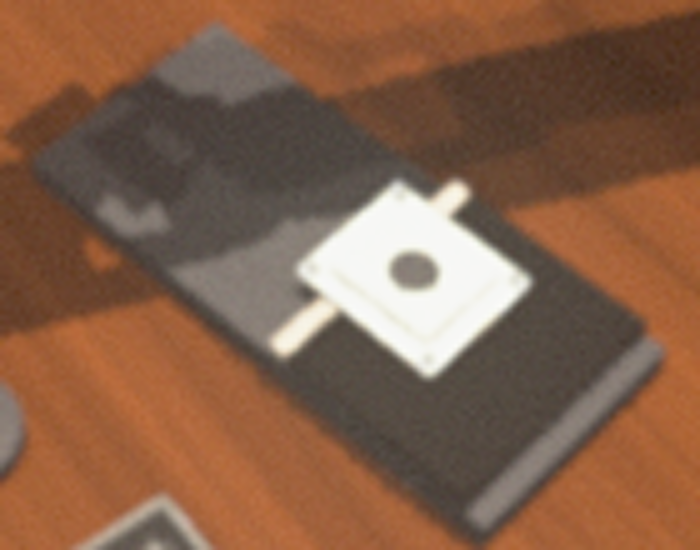

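Call:
{"fn": "apply_moves", "kwargs": {"targets": [[[0.002,-0.024,0],[0,0,-0.155],0.0],[[0.003,-0.047,0],[0,0,-0.31],0.0],[[0.005,-0.071,0],[0,0,-0.465],0.0],[[0.006,-0.094,0],[0,0,-0.62],0.0],[[0.008,-0.118,0],[0,0,-0.775],0.0]]}}

```text
clock: 22.1
tool_pos: [566.0, -236.6, 222.1]
ee_rot: [-2.795, -1.434, 0.0]
contact_force: [0.1, -1.1, -1.5]
opening: 0.249
```

Call:
{"fn": "apply_moves", "kwargs": {"targets": [[[0.002,-0.024,-0.01],[0,0,-0.155],0.0],[[0.003,-0.047,-0.03],[0,0,-0.31],0.0],[[0.005,-0.071,-0.06],[0,0,-0.465],0.0],[[0.006,-0.094,-0.09],[0,0,-0.62],0.0],[[0.0083,-0.1176,-0.11],[0,0,-0.778],0.0]]}}

```text
clock: 22.72
tool_pos: [573.9, -353.7, 110.1]
ee_rot: [-3.129, -0.266, 0.003]
contact_force: [-0.7, -0.4, -1.9]
opening: 0.252
```

Call:
{"fn": "apply_moves", "kwargs": {"targets": [[[0,0,-0.02],[0,0,0],0.0],[[0,0,-0.04],[0,0,0],0.0],[[0,0,-0.055],[0,0,0],0.0],[[0,0,-0.06],[0,0,0],0.0],[[0,0,-0.06],[0,0,0],0.0]]}}

```text
clock: 23.35
tool_pos: [574.1, -354.7, 52.3]
ee_rot: [3.13, 0.272, 0.0]
contact_force: [0.2, 0.2, -1.3]
opening: 0.249
```

```bash
python3 st.py; python3 - <<'E'
from h import *
p,d=r.capture('wrist'); save('wrist14',p)
E
```

```text
23.4 [ 574.434 -355.026   52.967] [ 0.501  0.378 -1.367] [0.005 0.2   0.005] 9.926136386494063 [ 0.001  0.001 -1.   ]
23.45 [ 574.615 -355.258   53.35 ] [ 1.105 -0.636 -2.863] [-0.052  0.128  0.019] 9.916977779107786 [ 0.001  0.001 -1.   ]
23.5 [ 574.637 -355.366   53.474] [ 0.456 -0.248 -2.358] [-0.056  0.113 -0.024] 9.909903981345131 [ 0.001  0.001 -1.   ]
```

View pics/wrist14.png

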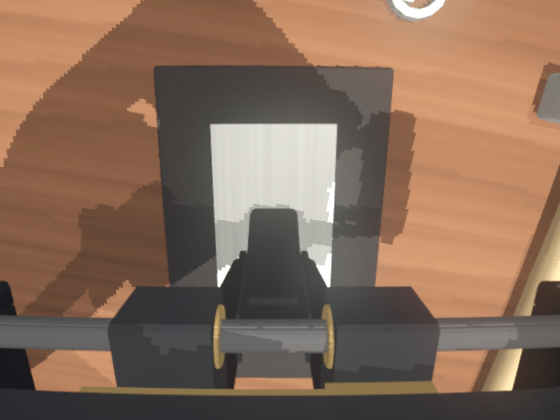

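Call:
{"fn": "apply_moves", "kwargs": {"targets": [[[0,0,-0.006],[0,0,0],0.0],[[0,0,-0.011],[0,0,0],0.0],[[0,0,-0.0138],[0,0,0],0.0],[[0,0,-0.0142],[0,0,0],0.0],[[0,0,-0.0145],[0,0,0],0.0]]}}

```text
clock: 24.18
tool_pos: [574.0, -355.0, 38.1]
ee_rot: [-3.13, -0.271, 0.0]
contact_force: [-1.6, 1.1, 2.4]
opening: 0.25
```

```bash
python3 st.py
```

```text
24.225 [ 573.987 -354.967   38.094] [-1.537  1.371  2.371] [ 0.136  0.423 -0.03 ] 9.900627334600943 [-0. -0. -1.]
24.275 [ 573.988 -354.964   38.083] [-1.687  1.21   2.172] [ 0.097  0.471 -0.008] 9.903926383528395 [-0. -0. -1.]
24.325 [ 573.99  -354.985   38.125] [-2.82   0.279  1.469] [0.138 0.547 0.033] 9.90242048947826 [-0.  0. -1.]
```

Light contact with the mat. Releasing now.

Call:
{"fn": "apply_moves", "kwargs": {"targets": [[[0,0,0],[0,0,0],0.03],[[0,0,0],[0,0,0],0.04],[[0,0,0],[0,0,0],0.06],[[0,0,0],[0,0,0],0.08],[[0,0,0],[0,0,0],0.08]]}}

```text
clock: 24.95
tool_pos: [574.0, -355.0, 37.7]
ee_rot: [3.13, 0.271, 0.0]
contact_force: [-0.1, 0.7, -1.4]
opening: 0.679
```

Call:
{"fn": "apply_moves", "kwargs": {"targets": [[[0,0,0.015],[0,0,0],0.08],[[0,0,0.04],[0,0,0],0.08],[[0,0,0.08],[0,0,0],0.08],[[0,0,0.13],[0,0,0],0.08],[[0,0,0.16],[0,0,0],0.08]]}}

```text
clock: 25.58
tool_pos: [575.1, -355.7, 202.8]
ee_rot: [3.126, 0.271, 0.007]
contact_force: [0.5, 0.7, 0.1]
opening: 0.843
```

Call:
{"fn": "apply_moves", "kwargs": {"targets": [[[0,0,0],[0,0,0],0.08],[[0,0,0],[0,0,0],0.08],[[0,0,0],[0,0,0],0.08]]}}

```text
clock: 25.95
tool_pos: [573.0, -354.2, 195.2]
ee_rot: [-3.127, -0.271, 0.005]
contact_force: [-0.4, 0.4, -0.6]
opening: 0.843
```

```bash
python3 - <<'E'
from h import *
for n in ('wrist','side','scene'):
    o=r.get_obs(); p,d=r.capture(n); save(n+'15',p); np.save(f'pics/{n}15d.npy',d)
    if n=='wrist':
        import pickle; pickle.dump(o,open('o15.pkl','wb'))
print(o['clock'],o['tool_pos'],o['opening'])
E
```

```text
26.05 [ 573.2154255  -354.45462955  195.60179507] 0.8432634568478491
```

View pics/wrist15.png

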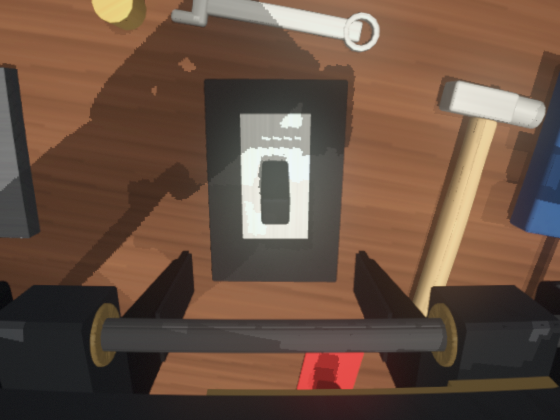

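View pics/side15.png

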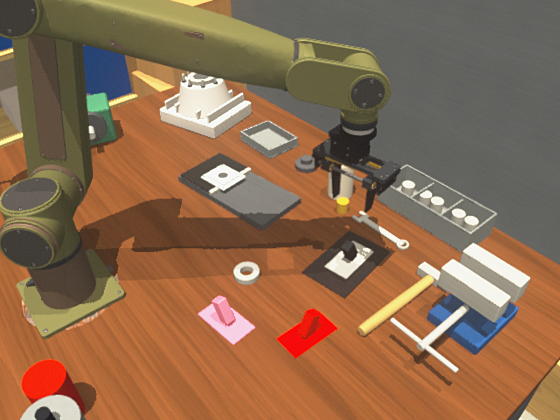

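```bash
python3 - <<'E'
from h import *
np.set_printoptions(precision=1,suppress=True)
P=atz('scene',[(250+x/5,220+y/5) for x,y in [(402,180),(300,268),(428,378),(532,282)]],37)
c=P.mean(0)-[537.8,76.6,0]; ex=np.array([-.1547,.988,0]);ey=np.array([-.988,-.1547,0]); print(c@ex,c@ey,rectfit(P))
d=np.load('pics/scene15d.npy'); v,u=int(220+310/5),int(250+420/5); o,dr=ray('scene',[(u,v)]); print('land z',o+dr*np.median(d[v-2:v+3,u-2:u+3]))
o=r.get_obs(); print(o['clock'],o['qd'])
r.finish_job()
E
```

```text
39.7516273064851 6.478793703441366 (array([525.3, 114.9]), array([ 88.9,  99.8,  90.1, 100.4]), array([   9.1,   95.9, -171.3,  -83.4]))
land z [[540.3 136.3  40.3]]
26.1 [ 0. -0. -0.  0.  0. -0.]
the job is handed in; nothing more can be done
```

The job is done and handed in at about 26 s of the 67 s allowed; `finish_job` gives no verdict.

- **Lift and push:** I took the lifter by its black grip and slid the blade under the flange about 0.8 mm above the deck. I pushed the plate square against the lip, which I felt at about bed x 7 mm, and held it there with about 10 N for more than 0.5 s.
- **Tipping:** I backed off about 3 mm, then tipped the plate over the lip in one turn of about 1.1 s. At most, I measured about 8 N down on the deck, about 10 N against the lip and next to nothing during the turn. These are readings at the end of each move, so a short peak in between would not show.
- **Plate:** it lies flat on lip and pad with the land up. Its centre is at about bed x 40 mm, y 6 mm, and the land face is about 40 mm over the bench, all within the limits.
- **Lifter:** it lies flat and released near the middle of its mat. The gripper is open, about 160 mm above it, and touches nothing.
- **Bystanders:** they look unmoved in the last pictures, though I did not measure them.

No final check failed. Before the push, the scene and side cameras disagreed by a few mm on the lip's position (about bed x 10 and 5.5 mm), so I used the felt contact instead.

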